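# Scoop bearing balls out of a leaning jar

### The job

Take the small scoop and reach down with it through the narrow mouth of the leaning clear jar; scoop up at least two of the three bearing balls that lie in its lowest corner, without forcing the scoop against the jar, carry them out in the scoop and tip them into the steel dish. Then stand the scoop upright on its round black mat again. Spill no ball (one may stay behind in the jar), and leave the dish and the other things on the bench where they are.

Things in the scene. Friction and masses are not known exactly. Their poses are not given: they have to be found in the camera images.
- jar: Clear plastic jar in a blue stand screwed to the bench. Origin on the bench under it, z up; the jar leans toward its -x: its axis is (-0.423, 0, 0.906), 25 degrees from plumb, and its flat round floor, square to the axis, slopes down toward -x. Walls 4 mm thick, in 12 flat facets, one facing -x. Rim 103 mm (at -x) to 142 mm above the bench. Three balls lie side by side in the lowest corner.
- jar_mouth (a point): Centre of the jar's round mouth, in the rim's plane (jar frame [-0.040, 0, 0.122]). The mouth is 84 mm across inside, 92 mm outside, and lies 90 mm above the inner floor, measured along the jar's axis.
- jar_floor (a point): Centre of the jar's inner floor (jar frame [-0.002, 0, 0.0405]). The floor is 116 mm across; the wall is straight up to 55 mm above the floor along the axis, then a shoulder narrows over 20 mm to the neck.
- jar_low (a point): Lowest point inside the jar, where floor and wall meet at its -x side (jar frame [-0.055, 0, 0.016]). The plastic stands a push of about 40 N with the scoop, no more.
- scoop: Loose aluminium scoop, about 0.15 kg, standing on its flat bottom on the mat. Origin on the underside at mid-bowl; z up; the open nose points to its own -x, y across. Bowl x -25 to +21 mm, 50 mm wide outside, 46 inside; bottom 1.6 mm thick, bevelled over the first 2 mm to a fine lip, nose corners cut back 5.5 mm. Side and back walls 17 mm high; front and top open.
- scoop_grip (a point): Centre of the orange square grip, 20 x 20 x 60 mm, two faces square to the scoop's y (scoop frame [-0.003, 0, 0.187]). It sits on a 7 mm steel rod that starts behind the back wall at [0.023, 0, 0.004] and leans 8 degrees toward the nose (direction [-0.139, 0, 0.990]); with the rod plumb the nose points 8 degrees up.
- scoop_nose (a point): Middle of the scoop's front lip, underside (in the scoop's frame at [-0.025, 0, 0]).
- scoop_bowl (a point): Middle of the hollow of the bowl (in the scoop's frame at [0.002, 0, 0.009]).
- ball_0: Loose polished steel bearing ball, 15 mm in diameter, 14 g; slippery, rolls off slopes of more than about 4 degrees. Origin at its centre (its axes turn as it rolls).
- ball_1: Loose polished steel bearing ball, 15 mm in diameter, 14 g; slippery, rolls off slopes of more than about 4 degrees. Origin at its centre (its axes turn as it rolls).
- ball_2: Loose polished steel bearing ball, 15 mm in diameter, 14 g; slippery, rolls off slopes of more than about 4 degrees. Origin at its centre (its axes turn as it rolls).
- dish: Loose round steel dish, 120 mm over the rim, 28 mm high, floor 3 mm thick and about 95 mm across, 0.35 kg. Origin at the centre of its underside.
- mat: Flat round black rubber mat, 120 mm in diameter, 3 mm thick, fixed to the bench; the scoop's place. Origin at the centre of its underside.
- calculator: Desk calculator 120 x 74 x 15 mm, loose bystander. Origin at the centre of its underside.
- v_block: Steel V-block 60 x 50 x 40 mm, loose bystander. Origin at the centre of its underside.
- vernier_caliper: Steel vernier caliper 72 x 228 x 10 mm lying at the front of the bench, loose bystander. Origin at the centre of its underside.
There are look-alikes about, which are no part of the job. Several things have the shape of the dish; the one meant has the colours described above.

How it is judged (in metres and radians):
On the way, in this order (a step that is already met when the one before it is completed fails the run):
1. the scoop's nose is down inside the jar (distance between scoop_nose and jar_floor below 0.058 m), for 0.1 s.
2. at least two balls lie in the scoop's bowl, out of the jar ((distance between each of ball_0, ball_1 and scoop_bowl below 0.032 m or distance between each of ball_0, ball_2 and scoop_bowl below 0.032 m or distance between each of ball_1, ball_2 and scoop_bowl below 0.032 m) and distance between scoop_bowl and jar_floor above 0.14 m), for 0.2 s.
At the end, for the whole second after the job is handed in: At least two balls lie in the dish (the third there too or still in the jar), all at rest, and the scoop stands upright (within 7 degrees) at rest on the mat, its middle within 45 mm of the mat's centre ((((horizontal distance between ball_0 and dish below 0.056 m and z of ball_0 in the frame of dish between 0.005 and 0.035 m) and (horizontal distance between ball_1 and dish below 0.056 m and z of ball_1 in the frame of dish between 0.005 and 0.035 m)) or ((horizontal distance between ball_0 and dish below 0.056 m and z of ball_0 in the frame of dish between 0.005 and 0.035 m) and (horizontal distance between ball_2 and dish below 0.056 m and z of ball_2 in the frame of dish between 0.005 and 0.035 m)) or ((horizontal distance between ball_1 and dish below 0.056 m and z of ball_1 in the frame of dish between 0.005 and 0.035 m) and (horizontal distance between ball_2 and dish below 0.056 m and z of ball_2 in the frame of dish between 0.005 and 0.035 m))) and ((horizontal distance between ball_0 and dish below 0.056 m and z of ball_0 in the frame of dish between 0.005 and 0.035 m) or distance between ball_0 and jar_floor below 0.075 m) and ((horizontal distance between ball_1 and dish below 0.056 m and z of ball_1 in the frame of dish between 0.005 and 0.035 m) or distance between ball_1 and jar_floor below 0.075 m) and ((horizontal distance between ball_2 and dish below 0.056 m and z of ball_2 in the frame of dish between 0.005 and 0.035 m) or distance between ball_2 and jar_floor below 0.075 m) and linear speed of each of ball_0, ball_1, ball_2, scoop below 0.03 m/s and horizontal distance between scoop and mat below 0.045 m and angle between scoop's own z axis and vertical below 0.12 rad and height (world z) of scoop below 0.01 m); the robot touches nothing.
It fails at once if the dish is pushed away (more than 30 mm) (distance of dish from where it was at the start of the episode above 0.03 m).
It fails at once if the calculator, the V-block or the caliper is pushed away (more than 30 mm) (distance of any of calculator, v_block, vernier_caliper from where it was at the start of the episode above 0.03 m).
It fails at once if the scoop is forced against the jar (over 45 N) (contact force between scoop and jar above 45 N).
It fails at once if a ball is spilt on the bench or the floor ((height (world z) of ball_0 below 0.012 m and horizontal distance between ball_0 and dish above 0.062 m) or (height (world z) of ball_1 below 0.012 m and horizontal distance between ball_1 and dish above 0.062 m) or (height (world z) of ball_2 below 0.012 m and horizontal distance between ball_2 and dish above 0.062 m)).
It also fails if it takes over 72 s, if anything falls off the work surface, if the arm or the gripper's body presses on something with over 40 N, if the wrist force passes 120 N, or if a joint passes its speed limit or range.

### The arm

A 6-joint arm with a two-finger parallel gripper is mounted at the origin on a cart in front of the work surface, level with it; the furniture and walls round the work are solid. World frame = base frame: x ahead of the robot, y to its left, z up, the work surface at z = 0. Lengths are in mm, angles in rad, forces in N, time in s.
With the tool pointing down it reaches from about 350 to 975 mm from the base axis. Payload 7.1 kg.
Tool frame: the origin (TCP) lies midway between the tips of the shut fingers; the grasp point (between the pads) lies ctrl.grip_point_offset behind it (ctrl.grip_point_offset is the distance from the TCP to the grasp point, in mm); z points along the fingers, y is the line along which they close (so a half turn about z gives the same grasp; the last joint's range is limited). The gripper opens to 88 mm and grips with 3 to 60 N. Pads are 20 mm wide; open, the fingers measure 115 mm over their backs; the gripper's body (75 mm by 178 mm) begins 61 mm behind the grasp point.
Start: joints at [1.277, 0.423, 1.63, -0, 1.089, -0.019], TCP at [169.565, 601.542, 222.675] pointing down, gripper open.
Joint ranges: [-3, 3], [-0.9, 2.11], [0.09, 2.58], [-1.31, 4.45], [0.11, 2.69], [-2.54, 2.54]. Speed limits (rad/s): [2.39, 2.39, 3.01, 3.14, 3.14, 3.14].

### API

Orientations are given as a rotation vector (axis times angle).
In Python, from workcell import ctrl gives the robot as it stands.
- The arm moves only by the tool apply_moves, never from a script. Its argument "targets" is a list of rows, each an object of numbers: "tx", "ty", "tz": the shift along the world's x, y, z in m; "spin": the turn about the world's z in degrees. In form: [{"tx": .., "ty": .., "tz": .., "spin": ..}, ...]. A call has exactly 8 rows; each row is the pose to reach, as a shift and turn from the pose commanded when the call began; what a row does not reach only later rows make up. A row lasts 1/10 s, in which the tool goes at most 50 mm and 8.59 degrees, less where a joint would pass 70% of its speed; a pose out of reach is approached as far as the arm can. A call with a gripper value outside its range is refused whole. "gripper" is the closure, from -1 (fully open) to 1 (shut), set as the call begins (left out, the last holds). The fingers move at their own pace and stop on an object; the grip force is fixed at half the most. Time passes only in rows, so rows that repeat a pose let the fingers close, or fill a call up. It gives the time, the measured TCP pose, the force, the opening and the grip force at its end, in the units of the state.
- ctrl.get_obs(): the state, without advancing time (a new reading comes with each control period).
- ctrl.get_image(name): name is "scene" or "top" or "wrist"; returns the picture (420x560x3 uint8, red, green, blue); there is no depth.
- ctrl.get_calibration(name): a dict with "fov_y" (degrees; the focal length in pixels is half the picture's height over the tangent of half this angle, whatever the lens; pixels are square), "cx", "cy" (the principal point, pixels), "rvec" (rotation vector, rad) and "tvec" (3), from world to camera coordinates, as OpenCV has them. Camera axes: x right, y down, z forward; pixel columns grow to the right and rows downward; lengths in mm; the calibration is good to about 2 mm. A picture is of the moment at which its call begins: read the wrist's pose just before it. get_calibration takes no time and is no camera call; for the wrist camera it gives the pose at the moment of the call.
- ctrl.close_job(): hands the job in; it is judged then, once.
Trained networks look in the newest picture that a camera, given by its name, has taken for a name from the list of things; names that differ only in an ending like _2 or _b are one class to them, and where a whole thing is asked for, a point or a joint stands for the part that bears it (a point fixed in the world has none). Each returns a list of dicts, best first, with "score" (0 to 1); they miss things now and then, are a little off and sometimes report something else, mostly with a low value. They report only what shows in the picture. A call takes as long as a camera call. They do not tell look-alikes from the thing itself.
- ctrl.outline_of(name, camera): "pixels" (420x560 bool, what is visible of it) and "box" ([left, top, right, bottom] in pixels, round what is visible of it).
- ctrl.pinpoint(name, camera): "uv" ([column, row] in pixels: a listed point, or the origin of a listed thing).
The state is a dict: "t": time; "qpos": joint angles; "qvel": joint speeds; "joint_torque": joint torques, N m; "ee_pos": TCP position; "orientation": TCP orientation; "ft_force": force on the tool from outside, world axes, zero at the start; "moment": the same for the moment, N m; "width": finger opening in mm; "grasp_force": force on a finger pad.
Only numpy, scipy, OpenCV 4.12 (cv2) and the standard library are available. Lean on these libraries where they do the work, as an engineer would, in place of code of your own. Each camera call takes 0.05 s, during which the arm holds its last target. There are 200 camera calls.

## Working session

There is one attempt and no reset: what is moved stays moved. The work goes in short steps, Python scripts to look and compute and a tool call to move; the robot and the scene stay as the last step left them, time stands still between calls to the robot, and variables do not carry over. Pictures are saved under pics/ and viewed, at most 10 in all, crops included, and the job is handed in when it is done.

Besides the shell and the picture viewer there is one more tool, called after "Request:" as a command line: name --argument value ..., lists and objects as JSON in quotes. apply_moves: Moves the arm, as the interface text tells. Its arguments: {"type":"object","properties":{"targets":{"type":"array"},"gripper":{"type":"number"}},"required":["targets"]}

```bash
mkdir -p pics; ls; cat > h.py <<'E'
from workcell import ctrl
import numpy as np, cv2
def cal(n):
    c=ctrl.get_calibration(n); f=210/np.tan(np.radians(c["fov_y"])/2)
    R=cv2.Rodrigues(np.array(c["rvec"],float))[0]; t=np.array(c["tvec"],float)
    K=np.array([[f,0,c["cx"]],[0,f,c["cy"]],[0,0,1]]); return K,R,t
def ray(n,uv,C=None):
    K,R,t=C or cal(n); d=R.T@np.linalg.solve(K,[uv[0],uv[1],1]); return -R.T@t,d/np.linalg.norm(d)
def atz(n,uv,z):
    o,d=ray(n,uv); return o+d*(z-o[2])/d[2]
def tri(a,b):  # list of (cam,uv)
    A=np.zeros((3,3));B=np.zeros(3);rs=[ray(*a),ray(*b)]
    for o,d in rs: P=np.eye(3)-np.outer(d,d);A+=P;B+=P@o
    X=np.linalg.solve(A,B); return X,[round(float(np.linalg.norm(np.cross(X-o,d))),1) for o,d in rs]
def proj(n,X):
    K,R,t=cal(n); p=K@(R@np.array(X,float)+t); return p[:2]/p[2]
E
python3 - <<'E'
from h import *
for n in("scene","top"):
    cv2.imwrite(f"pics/{n}0.png",cv2.cvtColor(ctrl.get_image(n),cv2.COLOR_RGB2BGR))
for nm in["jar","jar_mouth","jar_floor","jar_low","scoop","scoop_grip","scoop_nose","scoop_bowl","dish","mat","ball_0","calculator","v_block"]:
    r={n:ctrl.pinpoint(nm,n) for n in("scene","top")}
    print(nm,{n:[(np.round(q["uv"]).tolist(),round(q["score"],2)) for q in v[:4]] for n,v in r.items()})
    if r["scene"] and r["top"]:
        X,e=tri(("scene",r["scene"][0]["uv"]),("top",r["top"][0]["uv"])); print("   ",X.round(1),e)
o=ctrl.get_obs();print(o["ee_pos"],o["orientation"],o["width"],o["t"],ctrl.grip_point_offset)
for n in("scene","top"): print(n,ray(n,(280,210)))
E
```

```text
pics
jar {'scene': [([288.0, 209.0], 0.64)], 'top': [([262.0, 194.0], 0.82)]}
    [ 555.  -111.5    1.5] [0.2, 0.2]
jar_mouth {'scene': [([275.0, 195.0], 0.58)], 'top': [([259.0, 198.0], 0.94)]}
    [514.2 -97.2 109.1] [11.9, 11.9]
jar_floor {'scene': [([288.0, 204.0], 0.6)], 'top': [([264.0, 197.0], 0.72)]}
    [ 539.9 -124.4   53.2] [3.5, 3.5]
jar_low {'scene': [([279.0, 212.0], 0.78), ([284.0, 204.0], 0.42)], 'top': [([256.0, 208.0], 0.65)]}
    [511.9 -93.   -3.9] [6.9, 6.9]
scoop {'scene': [([222.0, 186.0], 0.76)], 'top': [([181.0, 226.0], 0.48)]}
    [426.5 181.2  18. ] [3.4, 3.4]
scoop_grip {'scene': [([220.0, 158.0], 0.62)], 'top': [([173.0, 219.0], 0.69)]}
    [430.8 174.9 188.4] [1.0, 1.0]
scoop_nose {'scene': [([220.0, 192.0], 0.48)], 'top': [([179.0, 228.0], 0.7), ([384.0, 234.0], 0.29)]}
    [424.  196.7 -27.5] [3.8, 3.8]
scoop_bowl {'scene': [([225.0, 187.0], 0.66)], 'top': [([261.0, 194.0], 0.49), ([180.0, 221.0], 0.47)]}
    [403.6 -69.5 263.2] [111.4, 111.4]
dish {'scene': [([314.0, 252.0], 0.96), ([380.0, 307.0], 0.8)], 'top': [([332.0, 220.0], 0.88), ([421.0, 218.0], 0.67)]}
    [ 462.9 -368.4   17.6] [0.5, 0.5]
mat {'scene': [([229.0, 188.0], 0.56)], 'top': []}
ball_0 {'scene': [([279.0, 194.0], 0.33)], 'top': [([187.0, 223.0], 0.16)]}
    [528.5  88.8 -32.7] [113.8, 113.8]
calculator {'scene': [([337.0, 291.0], 0.96), ([277.0, 211.0], 0.21)], 'top': [([382.0, 234.0], 0.83)]}
    [ 411.4 -554.5   -6. ] [7.0, 7.0]
v_block {'scene': [([212.0, 160.0], 0.56)], 'top': [([127.0, 204.0], 0.79)]}
    [512.9 384.8  -9.8] [3.3, 3.3]
[169.58278742 601.52667776 222.67999068] [-4.30357641e-01 -3.11196026e+00 -8.21287672e-06] 87.8388113011109 1.4 18.700000000000003
scene (array([ -522.69035013, -1299.61311518,  1727.26847999]), array([ 0.44582929,  0.51272525, -0.73372274]))
top (array([ 228.56440577, -154.37326956, 1793.49191476]), array([ 0.14892453, -0.01405994, -0.9887486 ]))
```

View pics/scene0.png

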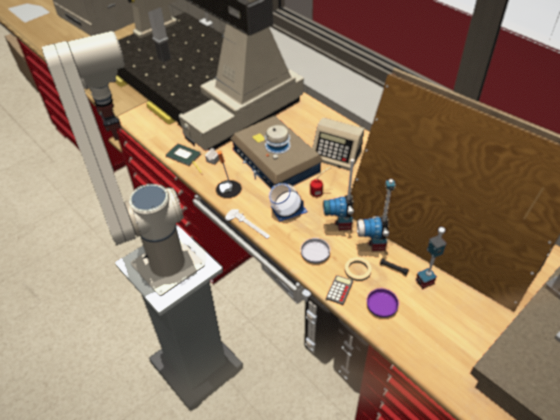

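View pics/top0.png

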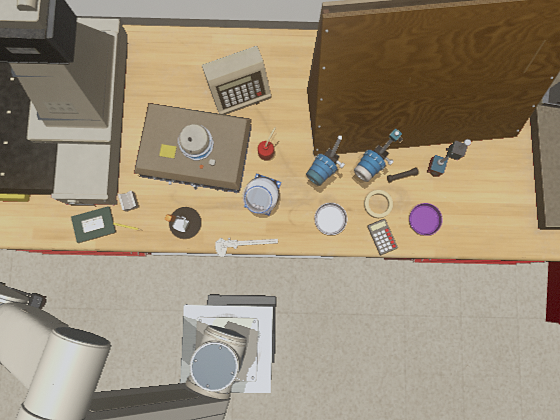

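Request:
apply_moves --targets '[{"tx": 0.03, "ty": -0.02, "tz": 0.03}, {"tx": 0.055, "ty": -0.055, "tz": 0.05}, {"tx": 0.08, "ty": -0.09, "tz": 0.07}, {"tx": 0.105, "ty": -0.125, "tz": 0.09}, {"tx": 0.13, "ty": -0.16, "tz": 0.11}, {"tx": 0.155, "ty": -0.195, "tz": 0.13}, {"tx": 0.18, "ty": -0.23, "tz": 0.15}, {"tx": 0.2, "ty": -0.265, "tz": 0.165}]' --gripper -1

```text
validation failed for argument at $.ta...
```

Request:
apply_moves --targets '[{"tx": 0.01, "ty": -0.035, "tz": 0.01}, {"tx": 0.02, "ty": -0.07, "tz": 0.015}, {"tx": 0.025, "ty": -0.105, "tz": 0.015}, {"tx": 0.03, "ty": -0.14, "tz": 0.015}, {"tx": 0.03, "ty": -0.17, "tz": 0.015}, {"tx": 0.03, "ty": -0.185, "tz": 0.015}, {"tx": 0.03, "ty": -0.185, "tz": 0.015}, {"tx": 0.03, "ty": -0.185, "tz": 0.015}]'

```text
validation failed for argument at $.ta...
```

```bash
python3 - <<'E'
from h import *
o=ctrl.get_obs();print(o["ee_pos"],o["orientation"],o["t"])
print(ray("wrist",(280,210)), cal("wrist"))
cv2.imwrite("pics/w1.png",cv2.cvtColor(ctrl.get_image("wrist"),cv2.COLOR_RGB2BGR))
for nm,z in dict(scoop=3,scoop_grip=190,scoop_nose=3,scoop_bowl=12,mat=0,jar=0,jar_mouth=122,jar_low=16,jar_floor=40.5).items():
    print(nm,[(np.round(q["uv"]).tolist(),round(q["score"],2),atz("wrist",q["uv"],z).round(1)) for q in ctrl.pinpoint(nm,"wrist")[:2]])
E
```

```text
[169.58278742 601.52667776 222.67999068] [-4.30357641e-01 -3.11196026e+00 -8.21287672e-06] 1.4
(array([ 92.19158396, 623.18773938, 385.54015911]), array([ 0.28726871, -0.0886062 , -0.95374296])) (array([[378.05447206,   0.        , 282.54854204],
       [  0.        , 378.05447206, 205.59700329],
       [  0.        ,   0.        ,   1.        ]]), array([[ 2.72139572e-01,  9.62257722e-01, -3.60924185e-04],
       [ 9.21103994e-01, -2.60392183e-01,  2.89418975e-01],
       [ 2.78401661e-01, -7.90948045e-02, -9.57202448e-01]]), array([-624.61704178,  -34.22745818,  392.66460649]))
scoop []
scoop_grip []
scoop_nose []
scoop_bowl []
mat []
jar []
jar_mouth []
jar_low []
jar_floor []
```

View pics/w1.png

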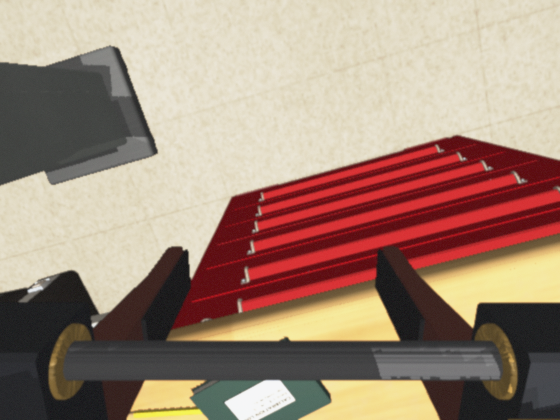

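The view shows only the cabinet and floor. The rows need all four fields, so I'm repeating the approach with `spin`.

Request:
apply_moves --targets '[{"tx": 0.03, "ty": -0.02, "tz": 0.03, "spin": 0}, {"tx": 0.055, "ty": -0.055, "tz": 0.05, "spin": 0}, {"tx": 0.08, "ty": -0.09, "tz": 0.07, "spin": 0}, {"tx": 0.105, "ty": -0.125, "tz": 0.09, "spin": 0}, {"tx": 0.13, "ty": -0.16, "tz": 0.11, "spin": 0}, {"tx": 0.155, "ty": -0.195, "tz": 0.13, "spin": 0}, {"tx": 0.18, "ty": -0.23, "tz": 0.15, "spin": 0}, {"tx": 0.2, "ty": -0.265, "tz": 0.165, "spin": 0}]' --gripper -1

```text
t: 2.7
ee_pos: [370.7, 335.2, 389.2]
orientation: [0.43, 3.111, 0.002]
ft_force: [0.4, 0.5, -0.1]
width: 88.1
grasp_force: 0.0
```

Request:
apply_moves --targets '[{"tx": 0.01, "ty": -0.035, "tz": 0.01, "spin": 0}, {"tx": 0.02, "ty": -0.07, "tz": 0.02, "spin": 0}, {"tx": 0.04, "ty": -0.105, "tz": 0.04, "spin": 0}, {"tx": 0.06, "ty": -0.14, "tz": 0.05, "spin": 0}, {"tx": 0.08, "ty": -0.18, "tz": 0.05, "spin": 0}, {"tx": 0.1, "ty": -0.22, "tz": 0.05, "spin": 0}, {"tx": 0.11, "ty": -0.25, "tz": 0.05, "spin": 0}, {"tx": 0.11, "ty": -0.25, "tz": 0.05, "spin": 0}]'

```text
t: 3.5
ee_pos: [480.4, 83.6, 437.6]
orientation: [0.437, 3.111, -0.001]
ft_force: [0.4, 0.4, -0.0]
width: 88.0
grasp_force: 0.0
```

```bash
python3 - <<'E'
from h import *
o=ctrl.get_obs();print(o["ee_pos"],o["orientation"],o["t"])
cv2.imwrite("pics/w2.png",cv2.cvtColor(ctrl.get_image("wrist"),cv2.COLOR_RGB2BGR))
for nm,z in dict(scoop=3,scoop_grip=190,scoop_nose=3,scoop_bowl=12,mat=0,jar=0,jar_mouth=122,jar_low=16,jar_floor=40.5).items():
    print(nm,[(np.round(q["uv"]).tolist(),round(q["score"],2),atz("wrist",q["uv"],z).round(1)) for q in ctrl.pinpoint(nm,"wrist")[:2]])
E
```

```text
[480.39621124  83.64918013 437.58738604] [ 4.36872036e-01  3.11084379e+00 -1.25483376e-03] 3.5
scoop [([337.0, 100.0], 0.67, array([436.6, 184.8,   3. ]))]
scoop_grip [([365.0, 100.0], 0.94, array([434.3, 189.2, 190. ])), ([170.0, 194.0], 0.74, array([474.2, -43.4, 190. ]))]
scoop_nose [([337.0, 103.0], 0.67, array([440.7, 184.2,   3. ]))]
scoop_bowl [([338.0, 104.0], 0.62, array([441.4, 184. ,  12. ]))]
mat [([329.0, 105.0], 0.56, array([440.9, 171.7,   0. ]))]
jar [([183.0, 220.0], 0.88, array([ 556.4, -108.3,    0. ]))]
jar_mouth [([159.0, 222.0], 0.75, array([517.9, -96.2, 122. ]))]
jar_low [([177.0, 188.0], 0.69, array([499.3, -92.7,  16. ]))]
jar_floor [([177.0, 229.0], 0.76, array([ 557.7, -107.5,   40.5]))]
```

View pics/w2.png

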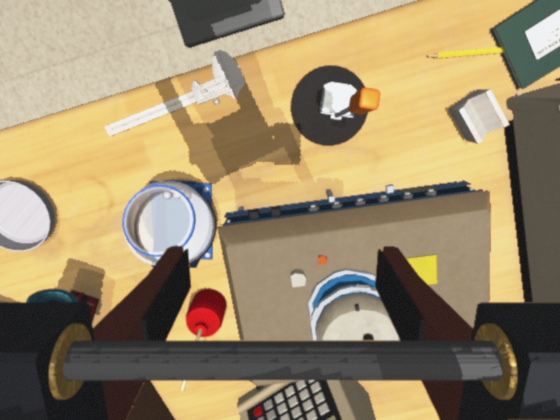

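Scoop bowl is at (338,100) px on the mat at (330,105), grip at (370,100). Jar mouth is at (160,222), with two balls near (170,195) and (190,197), and the steel dish is at (15,215). Going closer over the scoop.

Request:
apply_moves --targets '[{"tx": -0.02, "ty": 0.02, "tz": -0.02, "spin": 0}, {"tx": -0.04, "ty": 0.045, "tz": -0.04, "spin": 0}, {"tx": -0.06, "ty": 0.07, "tz": -0.06, "spin": 0}, {"tx": -0.085, "ty": 0.09, "tz": -0.08, "spin": 0}, {"tx": -0.1, "ty": 0.11, "tz": -0.1, "spin": 0}, {"tx": -0.105, "ty": 0.115, "tz": -0.11, "spin": 0}, {"tx": -0.105, "ty": 0.115, "tz": -0.11, "spin": 0}, {"tx": -0.105, "ty": 0.115, "tz": -0.11, "spin": 0}]'

```text
t: 4.8
ee_pos: [375.4, 201.5, 328.3]
orientation: [0.429, 3.111, 0.0]
ft_force: [-0.6, 0.1, 0.9]
width: 88.1
grasp_force: 0.0
```

```bash
python3 - <<'E'
from h import *
o=ctrl.get_obs();print(o["ee_pos"],o["orientation"],o["t"])
im=ctrl.get_image("wrist");cv2.imwrite("pics/w3.png",cv2.cvtColor(im,cv2.COLOR_RGB2BGR))
for nm,z in dict(scoop=3,scoop_grip=190,scoop_nose=3,scoop_bowl=12,mat=0).items():
    print(nm,[(np.round(q["uv"]).tolist(),round(q["score"],2),atz("wrist",q["uv"],z).round(1)) for q in ctrl.pinpoint(nm,"wrist")[:2]])
hsv=cv2.cvtColor(im,cv2.COLOR_RGB2HSV);m=cv2.inRange(hsv,(3,170,90),(14,255,255));n,l,s,c=cv2.connectedComponentsWithStats(m)
for i in np.argsort(-s[1:,4])[:3]+1:
    print(s[i],c[i]); print(cv2.boxPoints(cv2.minAreaRect(np.argwhere(l==i)[:,::-1].astype(np.float32))).round(1).tolist())
E
```

```text
[375.38179298 201.50016201 328.34618565] [4.29452274e-01 3.11115084e+00 3.31947344e-04] 4.8
scoop [([283.0, 206.0], 0.61, array([441.4, 183. ,   3. ]))]
scoop_grip [([283.0, 262.0], 0.83, array([436. , 184.4, 190. ]))]
scoop_nose [([284.0, 189.0], 0.83, array([418.4, 190.7,   3. ]))]
scoop_bowl [([280.0, 208.0], 0.68, array([439.8, 178.9,  12. ]))]
mat [([273.0, 207.0], 0.71, array([439.7, 168.6,   0. ]))]
[270 246  25  40 593] [281.24451939 262.38785835]
[[270.0, 246.0], [294.0, 246.0], [294.0, 285.0], [270.0, 285.0]]
[249 402  10   9  79] [253.26582278 406.06329114]
[[249.0, 402.0], [258.0, 402.0], [258.0, 410.0], [249.0, 410.0]]
[536  47   2   1   2] [536.5  47. ]
[[537.0, 47.0], [537.0, 47.0], [536.0, 47.0], [536.0, 47.0]]
```

View pics/w3.png

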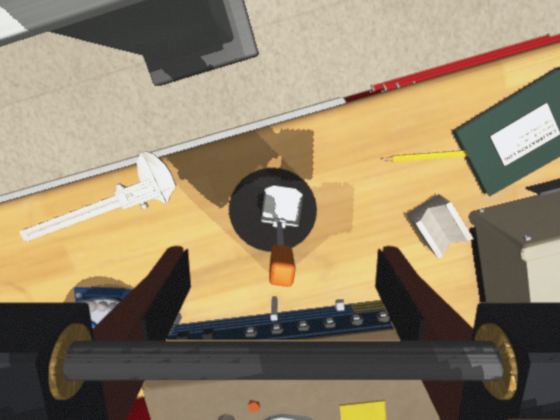

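Mat is at (273,207) px, bowl at (283,206) with nose toward the image top, grip at (282,262). Nose direction is about 161° in world. Grasping now.

Request:
apply_moves --targets '[{"tx": 0.03, "ty": -0.009, "tz": -0.02, "spin": -1}, {"tx": 0.062, "ty": -0.0175, "tz": -0.04, "spin": -3}, {"tx": 0.062, "ty": -0.0175, "tz": -0.06, "spin": -3}, {"tx": 0.062, "ty": -0.0175, "tz": -0.085, "spin": -3}, {"tx": 0.062, "ty": -0.0175, "tz": -0.11, "spin": -3}, {"tx": 0.062, "ty": -0.0175, "tz": -0.135, "spin": -3}, {"tx": 0.062, "ty": -0.0175, "tz": -0.149, "spin": -3}, {"tx": 0.062, "ty": -0.0175, "tz": -0.149, "spin": -3}]'

```text
t: 5.9
ee_pos: [435.6, 183.3, 177.0]
orientation: [-0.512, -3.096, 0.003]
ft_force: [1.3, 0.1, 0.8]
width: 87.8
grasp_force: 0.0
```

Request:
apply_moves --targets '[{"tx": 0, "ty": 0, "tz": 0, "spin": 0}, {"tx": 0, "ty": 0, "tz": 0, "spin": 0}, {"tx": 0, "ty": 0, "tz": 0, "spin": 0}, {"tx": 0, "ty": 0, "tz": 0, "spin": 0}, {"tx": 0, "ty": 0, "tz": 0, "spin": 0}, {"tx": 0, "ty": 0, "tz": 0, "spin": 0}, {"tx": 0, "ty": 0, "tz": 0, "spin": 0}, {"tx": 0, "ty": 0, "tz": 0, "spin": 0}]' --gripper 1

```text
t: 6.7
ee_pos: [436.6, 184.1, 178.7]
orientation: [0.512, 3.1, -0.0]
ft_force: [-0.7, -0.0, 0.5]
width: 27.0
grasp_force: 0.0
```

```bash
python3 - <<'E'
from h import *
o=ctrl.get_obs();print(o["ee_pos"],o["orientation"],o["t"],o["width"],o["grasp_force"],o["moment"])
im=ctrl.get_image("wrist");cv2.imwrite("pics/w4.png",cv2.cvtColor(im,cv2.COLOR_RGB2BGR)[:, 100:460])
for nm,z in dict(scoop=3,scoop_grip=190,scoop_nose=3,scoop_bowl=12,mat=0).items():
    print(nm,[(np.round(q["uv"]).tolist(),round(q["score"],2),atz("wrist",q["uv"],z).round(1)) for q in ctrl.pinpoint(nm,"wrist")[:2]])
E
```

```text
[436.55376805 184.05018523 178.68424237] [ 5.11535959e-01  3.09965149e+00 -2.06286034e-05] 6.7 26.99834181820571 0.0 [0.00142074 0.05434339 0.01049256]
scoop [([282.0, 187.0], 0.56, array([440.1, 181.9,   3. ]))]
scoop_grip []
scoop_nose [([282.0, 163.0], 0.91, array([418.7, 188.9,   3. ]))]
scoop_bowl [([278.0, 191.0], 0.9, array([440.4, 178.3,  12. ]))]
mat [([282.0, 188.0], 0.62, array([441.5, 181.6,   0. ]))]
```

Request:
apply_moves --targets '[{"tx": 0, "ty": 0, "tz": 0, "spin": 0}, {"tx": 0, "ty": 0, "tz": 0, "spin": 0}, {"tx": 0, "ty": 0, "tz": 0, "spin": 0}, {"tx": 0, "ty": 0, "tz": 0, "spin": 0}, {"tx": 0, "ty": 0, "tz": 0, "spin": 0}, {"tx": 0, "ty": 0, "tz": 0, "spin": 0}, {"tx": 0, "ty": 0, "tz": -0.001, "spin": 0}, {"tx": 0, "ty": 0, "tz": -0.002, "spin": 0}]' --gripper 1

```text
t: 7.8
ee_pos: [437.3, 184.1, 178.6]
orientation: [0.511, 3.098, 0.0]
ft_force: [-5.1, -3.9, 29.0]
width: 19.9
grasp_force: 30.0
```

Request:
apply_moves --targets '[{"tx": -0.008, "ty": 0.0027, "tz": 0.0005, "spin": 0}, {"tx": -0.016, "ty": 0.0054, "tz": 0.001, "spin": 0}, {"tx": -0.032, "ty": 0.0108, "tz": 0.0007, "spin": 0}, {"tx": -0.0485, "ty": 0.0162, "tz": -0.0012, "spin": 0}, {"tx": -0.0645, "ty": 0.0216, "tz": -0.0046, "spin": 0}, {"tx": -0.08, "ty": 0.0268, "tz": -0.0094, "spin": 0}, {"tx": -0.086, "ty": 0.0288, "tz": -0.0118, "spin": 0}, {"tx": -0.086, "ty": 0.0288, "tz": -0.0118, "spin": 0}]'

```text
t: 8.6
ee_pos: [350.7, 214.1, 165.9]
orientation: [0.51, 3.098, 0.004]
ft_force: [-3.7, 1.9, 10.8]
width: 19.9
grasp_force: 30.0
```

Request:
apply_moves --targets '[{"tx": 0.02, "ty": -0.01, "tz": 0.02, "spin": 0}, {"tx": 0.04, "ty": -0.02, "tz": 0.05, "spin": 0}, {"tx": 0.06, "ty": -0.04, "tz": 0.08, "spin": 0}, {"tx": 0.08, "ty": -0.06, "tz": 0.11, "spin": 0}, {"tx": 0.09, "ty": -0.09, "tz": 0.14, "spin": 0}, {"tx": 0.09, "ty": -0.11, "tz": 0.15, "spin": 0}, {"tx": 0.09, "ty": -0.12, "tz": 0.15, "spin": 0}, {"tx": 0.09, "ty": -0.12, "tz": 0.15, "spin": 0}]'

```text
t: 9.4
ee_pos: [439.8, 92.2, 314.2]
orientation: [-0.514, -3.098, 0.0]
ft_force: [0.3, -0.0, -2.7]
width: 19.8
grasp_force: 30.0
```

```bash
python3 - <<'E'
from h import *
o=ctrl.get_obs();print(o["ee_pos"],o["orientation"],o["t"],o["width"],o["grasp_force"],o["ft_force"],o["moment"])
im=ctrl.get_image("wrist");cv2.imwrite("pics/w5.png",cv2.cvtColor(im,cv2.COLOR_RGB2BGR))
for nm in ["scoop","scoop_grip","scoop_nose","scoop_bowl"]:
    print(nm,[(np.round(q["uv"]).tolist(),round(q["score"],2)) for q in ctrl.pinpoint(nm,"wrist")[:2]])
# predictions vs tilt
th=np.radians(71.3-90); nx=np.array([np.cos(th),np.sin(th),0]) # scoop +x horizontally
P=np.array(o["ee_pos"])+[0,0,18.7]
for phi in(0,10,15,20,25,30):
    p=np.radians(phi)
    ex=np.cos(p)*nx+np.sin(p)*np.array([0,0,1]); ez=-np.sin(p)*nx+np.cos(p)*np.array([0,0,1])
    w=lambda s:P+(s[0]+4)*ex+(s[1]-195)*ez
    print(phi,[proj("wrist",w(s)).round(0).tolist() for s in((-25,0),(2,9),(0,0))])
E
```

```text
[439.84150962  92.15734516 314.16432702] [-5.14068967e-01 -3.09815926e+00  2.09092031e-04] 9.4 19.848775606858247 29.996921718120575 [ 0.26565289 -0.04649713 -2.65835437] [ 0.09702459  0.08808308 -0.04023201]
scoop [([283.0, 280.0], 0.73), ([279.0, 281.0], 0.16)]
scoop_grip [([282.0, 310.0], 0.7)]
scoop_nose [([281.0, 253.0], 0.66), ([281.0, 279.0], 0.4)]
scoop_bowl [([281.0, 283.0], 0.57)]
0 [[282.0, 161.0], [282.0, 192.0], [282.0, 187.0]]
10 [[282.0, 197.0], [282.0, 227.0], [282.0, 223.0]]
15 [[282.0, 215.0], [282.0, 245.0], [282.0, 241.0]]
20 [[282.0, 233.0], [282.0, 262.0], [282.0, 259.0]]
25 [[282.0, 251.0], [282.0, 280.0], [282.0, 278.0]]
30 [[282.0, 269.0], [282.0, 299.0], [282.0, 296.0]]
```

View pics/w5.png

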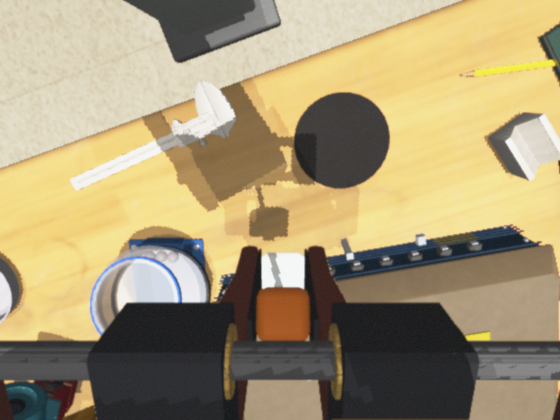

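Scoop nose is at (281,253) px against a prediction of 251 for a 25° tilt, so the tilt is about 25.5° nose-down, matching the jar floor. The jar mouth is at (137,295). Next view is for measuring the jar.

Request:
apply_moves --targets '[{"tx": -0.004, "ty": -0.02, "tz": 0.01, "spin": 0}, {"tx": -0.01, "ty": -0.04, "tz": 0.02, "spin": 0}, {"tx": -0.015, "ty": -0.065, "tz": 0.03, "spin": 0}, {"tx": -0.02, "ty": -0.09, "tz": 0.04, "spin": 0}, {"tx": -0.025, "ty": -0.115, "tz": 0.05, "spin": 0}, {"tx": -0.03, "ty": -0.13, "tz": 0.05, "spin": 0}, {"tx": -0.03, "ty": -0.13, "tz": 0.05, "spin": 0}, {"tx": -0.03, "ty": -0.13, "tz": 0.05, "spin": 0}]'

```text
t: 10.45
ee_pos: [410.5, -36.6, 364.5]
orientation: [-0.512, -3.099, -0.001]
ft_force: [-0.2, -0.4, -2.1]
width: 20.1
grasp_force: 30.0
```

```bash
cat >> h.py <<'E'
PT=dict(jar=(0,0,0),jar_mouth=(-40,0,122),jar_floor=(-2,0,40.5),jar_low=(-55,0,16))
def jarw(p,s): 
    c,q=np.cos(p[2]),np.sin(p[2]); return np.array([p[0]+c*s[0]-q*s[1],p[1]+q*s[0]+c*s[1],s[2]])
E
python3 - <<'E'
from h import *
from scipy.optimize import least_squares
o=ctrl.get_obs();print(o["ee_pos"],o["orientation"],o["t"])
im=ctrl.get_image("wrist");cv2.imwrite("pics/w6.png",cv2.cvtColor(im,cv2.COLOR_RGB2BGR))
obs=[]
for nm in PT:
    for q in ctrl.pinpoint(nm,"wrist")[:1]: obs.append((PT[nm],np.array(q["uv"]))); print(nm,q["uv"],q["score"])
C=cal("wrist")
def pr(X): K,R,t=C; p=K@(R@X+t); return p[:2]/p[2]
f=lambda p:np.concatenate([pr(jarw([p[0],p[1],p[2]/100],s))-uv for s,uv in obs])
r=least_squares(f,[556,-108,-29],loss="soft_l1");print(r.x,np.degrees(r.x[2]/100),r.fun.round(1))
for nm in["ball_0","scoop_nose","dish"]: print(nm,[(np.round(q["uv"],1).tolist(),round(q["score"],2)) for q in ctrl.pinpoint(nm,"wrist")[:4]])
v=im.copy()
p=[r.x[0],r.x[1],r.x[2]/100]
for z0,rr in((90,42),(90,46),(0,58)):
    pts=[]
    for a in np.linspace(0,2*np.pi,60):
        u,y=rr*np.cos(a),rr*np.sin(a)
        s=np.array([-2,0,40.5])+u*np.array([.906,0,.423])+np.array([0,y,0])+z0*np.array([-.423,0,.906]); pts.append(pr(jarw(p,s)))
    cv2.polylines(v,[np.int32(np.round(pts))],True,(255,0,0) if z0 else (0,160,0),1)
c=np.hstack([im[150:380,20:300],v[150:380,20:300]]);c=cv2.resize(c,None,fx=1.42,fy=1.42)
cv2.imwrite("pics/w6c.png",cv2.cvtColor(c,cv2.COLOR_RGB2BGR))
E
```

```text
[410.51647641 -36.6172381  364.4657522 ] [-5.11964111e-01 -3.09888891e+00 -6.11856308e-04] 10.45
jar [267.4, 253.1] 0.8
jar_mouth [283.8, 280.6] 0.54
jar_low [265.1, 224.8] 0.6
[ 553.35220603 -108.96282844  -32.91218317] -18.85729190230886 [  0.4   2.6 -20.2 -13.    1.9   0.3]
ball_0 [([250.1, 233.3], 0.58), ([265.0, 232.0], 0.4)]
scoop_nose [([283.1, 253.3], 0.88), ([284.5, 312.7], 0.33)]
dish [([90.1, 258.8], 0.62)]
```

View pics/w6c.png

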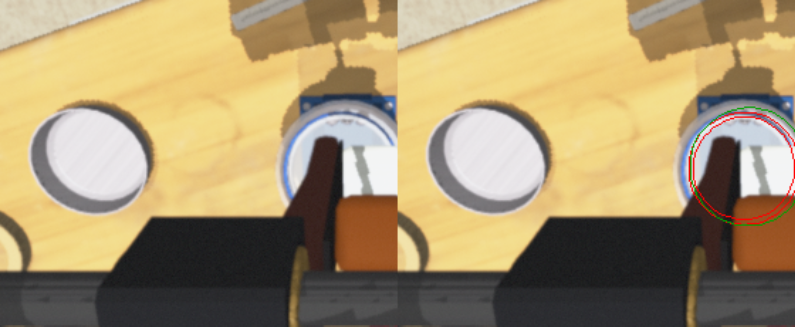

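The clip shows the dish at (85,258) px in the full frame, with the jar mostly hidden by the gripper. I'm fitting the jar from the clear earlier view (w2), using its blue rim.

```bash
python3 - <<'E'
from h import *
from scipy.optimize import least_squares
from scipy.spatial.transform import Rotation as Ro
o=ctrl.get_obs(); K,R,t=cal("wrist")
Rt=Ro.from_rotvec(o["orientation"]).as_matrix(); Rct=R@Rt; tct=R@np.array(o["ee_pos"])+t   # cam = Rct*tool + tct
def camat(pos,rv): 
    A=Ro.from_rotvec(rv).as_matrix().T; return K,Rct@A,tct-Rct@A@np.array(pos)
C2=camat([480.396,83.649,437.587],[.436872,3.110844,-.00125]); C5=camat([439.84,92.157,314.164],[-.514069,-3.098159,.0002])
pr=lambda C,X:(lambda p:(p[:2]/p[2]).T if p.ndim==1 else (p[:2]/p[2]).T)(C[0]@(C[1]@X+(C[2] if X.ndim==1 else C[2][:,None])))
def ring(p,rr,h,n=90):
    a=np.linspace(0,2*np.pi,n); return np.array([jarw(p,np.array([-2,0,40.5])+rr*np.cos(b)*np.array([.906,0,.423])+np.array([0,rr*np.sin(b),0])+h*np.array([-.423,0,.906])) for b in a]).T
obs=[("jar",(183,220)),("jar_mouth",(159,222)),("jar_low",(177,188)),("jar_floor",(177,229))]
out=[]
masks=[]
for C,fn,(x0,y0,x1,y1) in((C2,"w2",(105,165,225,275)),(C5,"w5",(75,225,215,345))):
    im=cv2.imread(f"pics/{fn}.png"); h=cv2.cvtColor(im,cv2.COLOR_BGR2HSV); m=cv2.inRange(h,(100,90,60),(130,255,255)); k=np.zeros_like(m);k[y0:y1,x0:x1]=1;m*=k
    masks.append(m); out.append((C,im,(x0,y0,x1,y1)))
# mouth ring: maximise blue under circle r=42..46
dts=[cv2.distanceTransform(255-m,cv2.DIST_L2,3) for m in masks]
def f(q):
    p=[q[0],q[1],q[2]/100]; e=[(pr(C2,jarw(p,PT[n]))-np.array(uv))/3 for n,uv in obs]
    for (C,im,b),d in zip(out,dts):
        P=pr(C,ring(p,44,90,60)); v=cv2.remap(d,P[:,0].astype(np.float32),P[:,1].astype(np.float32),1).ravel(); 
        if im is out[1][1]: v=v[P[:,1]<300] if (P[:,1]<300).sum()==0 else np.where(P[:,1]<300,v,0)
        e.append(np.minimum(v,4)/3)
    return np.concatenate(e)
best=None
for x in(545,555,562):
  for y in(-115,-108,-102):
    for a in(-35,-28,-20):
      r=least_squares(f,[x,y,a],diff_step=1e-3)
      if best is None or r.cost<best.cost: best=r
print(best.x,np.degrees(best.x[2]/100),best.cost,best.fun[:8].round(2)*3)
p=[best.x[0],best.x[1],best.x[2]/100]; res=[]
for C,im,(x0,y0,x1,y1) in out:
    x0,y0,x1,y1=x0-10,y0-10,x0+150,y0+130; S=3.5
    c=cv2.resize(im[y0:y1,x0:x1],None,fx=S/1.4,fy=S/1.4,interpolation=cv2.INTER_CUBIC)
    for rr,h,col in((42,90,(0,0,255)),(46,90,(0,0,255)),(58,0,(0,160,0))):
        cv2.polylines(c,[np.int32((pr(C,ring(p,rr,h))-[x0,y0])*S/1.4)],True,col,1)
    cv2.circle(c,tuple(np.int32((pr(C,jarw(p,PT["jar_low"]))-[x0,y0])*S/1.4)),3,(255,0,255),-1)
    res.append(c)
cv2.imwrite("pics/jarfit.png",np.hstack(res)); print(res[0].shape)
for n in PT: print(n,jarw(p,PT[n]).round(1))
E
```

```text
[ 551.24475961 -114.67129091  -39.02306571] -22.35856968762665 19.27487460910437 [-1.98 -2.16 -0.57 -3.06  2.55  0.57 -2.61 -4.08]
(350, 400, 3)
jar [ 551.2 -114.7    0. ]
jar_mouth [514.3 -99.5 122. ]
jar_floor [ 549.4 -113.9   40.5]
jar_low [500.4 -93.7  16. ]
```

View pics/jarfit.png

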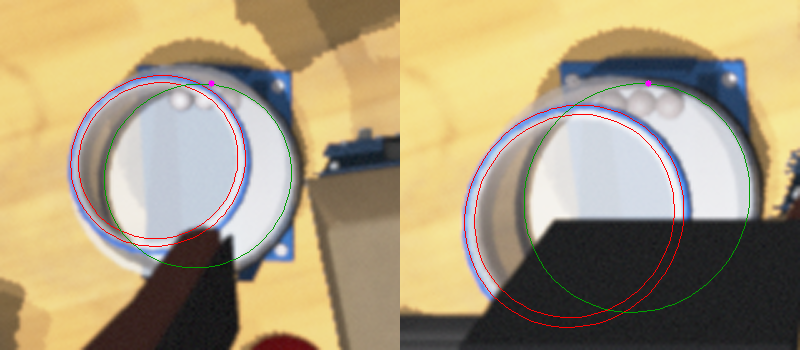

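```bash
python3 - <<'E'
from h import *
from scipy.spatial.transform import Rotation as Ro
o=ctrl.get_obs(); K,R,t=cal("wrist")
Rt=Ro.from_rotvec(o["orientation"]).as_matrix(); Rct=R@Rt; tct=R@np.array(o["ee_pos"])+t
def camat(pos,rv): 
    A=Ro.from_rotvec(rv).as_matrix().T; return K,Rct@A,tct-Rct@A@np.array(pos)
C2=camat([480.396,83.649,437.587],[.436872,3.110844,-.00125]); C5=camat([439.84,92.157,314.164],[-.514069,-3.098159,.0002])
for C,fn,org in((C2,"w2",(95,155)),(C5,"w5",(65-160,215))):
    for u,v in {"w2":[(180,100),(204,101),(231,103)],"w5":[(611,100),(641,104),(671,104)]}[fn]:
        oo,d=ray(0,(org[0]+u/2.5,org[1]+v/2.5),C); print(fn,(oo+d*(26-oo[2])/d[2]).round(1))
p=[551.24,-114.67,-.390]
print("pred",jarw(p,(-51.4,0,26)),o["t"])
for n in("dish",): 
  ctrl.get_image("wrist")
  print([(q["uv"],atz("wrist",q["uv"],0)) for q in ctrl.pinpoint("dish","wrist")])
E
```

```text
w2 [ 503.1 -113.    26. ]
w2 [507.9 -98.7  26. ]
w2 [513.8 -82.8  26. ]
w5 [ 499.8 -111.5   26. ]
w5 [506.9 -97.7  26. ]
w5 [512. -83.  26.]
pred [503.69967432 -95.12831546  26.        ] 10.85
[([91.7, 256.0], array([ 467.90460772, -363.2428669 ,    0.        ]))]
```

Middle ball is near (507,-98), the ball row lies along 69°, and the mouth is near (516,-100). So the jar origin is about (553.5,-115) with yaw -21°. Entering along the jar axis.

Request:
apply_moves --targets '[{"tx": 0.004, "ty": -0.007, "tz": -0.015, "spin": 0}, {"tx": 0.008, "ty": -0.014, "tz": -0.03, "spin": -1}, {"tx": 0.012, "ty": -0.022, "tz": -0.045, "spin": -2}, {"tx": 0.017, "ty": -0.03, "tz": -0.062, "spin": -2}, {"tx": 0.017, "ty": -0.03, "tz": -0.062, "spin": -2}, {"tx": 0.024, "ty": -0.0325, "tz": -0.077, "spin": -2}, {"tx": 0.031, "ty": -0.0355, "tz": -0.094, "spin": -2}, {"tx": 0.031, "ty": -0.0355, "tz": -0.094, "spin": -2}]'

```text
t: 11.75
ee_pos: [441.1, -72.4, 270.0]
orientation: [-0.565, -3.088, -0.0]
ft_force: [-0.0, 0.5, -1.4]
width: 19.9
grasp_force: 30.0
```

Request:
apply_moves --targets '[{"tx": 0.007, "ty": -0.0025, "tz": -0.015, "spin": 0}, {"tx": 0.014, "ty": -0.005, "tz": -0.031, "spin": 0}, {"tx": 0.021, "ty": -0.008, "tz": -0.047, "spin": 0}, {"tx": 0.028, "ty": -0.0105, "tz": -0.062, "spin": 0}, {"tx": 0.0285, "ty": -0.0107, "tz": -0.064, "spin": 0}, {"tx": 0.0285, "ty": -0.0107, "tz": -0.065, "spin": 0}, {"tx": 0.0285, "ty": -0.0107, "tz": -0.065, "spin": 0}, {"tx": 0.0285, "ty": -0.0107, "tz": -0.065, "spin": 0}]'

```text
t: 12.55
ee_pos: [470.3, -83.3, 206.9]
orientation: [0.565, 3.089, -0.0]
ft_force: [0.5, 0.3, -0.9]
width: 19.8
grasp_force: 30.0
```

```bash
python3 - <<'E'
from h import *
o=ctrl.get_obs();print(o["ee_pos"],o["orientation"],o["t"],o["ft_force"],o["moment"])
im=ctrl.get_image("wrist");cv2.imwrite("pics/w7.png",cv2.cvtColor(cv2.resize(im[120:400,150:420],None,fx=2,fy=2,interpolation=2),cv2.COLOR_RGB2BGR))
for nm in["scoop_nose","scoop_bowl","jar_low","ball_0","jar_mouth"]: print(nm,[(np.round(q["uv"],1).tolist(),round(q["score"],2)) for q in ctrl.pinpoint(nm,"wrist")[:3]])
E
```

```text
[470.26450613 -83.29532136 206.86687592] [ 5.65227443e-01  3.08893389e+00 -4.37370244e-05] 12.55 [ 0.50392117  0.29149463 -0.93275571] [-0.00203241  0.08521283 -0.01039232]
scoop_nose [([283.9, 252.8], 0.59)]
scoop_bowl [([281.9, 281.3], 0.86)]
jar_low [([280.0, 216.1], 0.94), ([35.7, 264.9], 0.19)]
ball_0 [([283.8, 222.1], 0.57), ([300.4, 217.9], 0.56), ([264.6, 222.4], 0.48)]
jar_mouth []
```

View pics/w7.png

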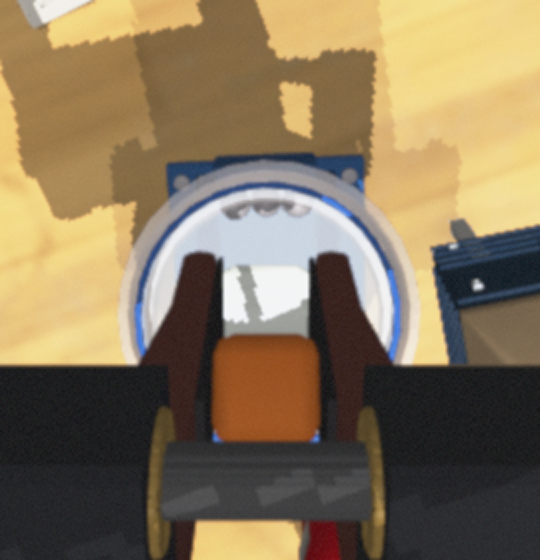

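Request:
apply_moves --targets '[{"tx": 0.0006, "ty": -0.0002, "tz": -0.0015, "spin": 0}, {"tx": 0.0012, "ty": -0.0004, "tz": -0.003, "spin": 0}, {"tx": 0.0016, "ty": -0.0006, "tz": -0.004, "spin": 0}, {"tx": 0.002, "ty": -0.0008, "tz": -0.005, "spin": 0}, {"tx": 0.0024, "ty": -0.0009, "tz": -0.006, "spin": 0}, {"tx": 0.0026, "ty": -0.001, "tz": -0.0065, "spin": 0}, {"tx": 0.0026, "ty": -0.001, "tz": -0.0065, "spin": 0}, {"tx": 0.0026, "ty": -0.001, "tz": -0.0065, "spin": 0}]'

```text
t: 13.65
ee_pos: [472.7, -84.4, 199.4]
orientation: [-0.566, -3.09, 0.0]
ft_force: [0.1, 0.6, -2.2]
width: 19.7
grasp_force: 30.0
```

```bash
python3 - <<'E'
from h import *
o=ctrl.get_obs();print(o["ee_pos"],o["orientation"],o["t"],o["ft_force"],o["moment"])
ctrl.get_image("wrist")
for nm,z in dict(scoop_nose=34,jar_low=16,ball_0=26).items(): print(nm,[(np.round(q["uv"],1).tolist(),round(q["score"],2),atz("wrist",q["uv"],z).round(1)) for q in ctrl.pinpoint(nm,"wrist")[:3]])
E
```

```text
[472.67142495 -84.36357191 199.38469653] [-5.65615856e-01 -3.09024045e+00  2.84975389e-06] 13.65 [ 0.07178914  0.60702604 -2.19659366] [-0.02314938  0.10983255 -0.0292643 ]
scoop_nose [([284.3, 253.4], 0.88, array([ 534.9, -106.6,   34. ]))]
jar_low [([283.3, 213.6], 0.72, array([503.1, -95.6,  16. ])), ([287.3, 253.2], 0.55, array([ 543.3, -106.5,   16. ]))]
ball_0 [([265.7, 223.4], 0.51, array([ 503.3, -113.4,   26. ])), ([281.1, 220.1], 0.48, array([505.4, -98.7,  26. ])), ([301.9, 222.5], 0.48, array([514.6, -81.2,  26. ]))]
```

Request:
apply_moves --targets '[{"tx": -0.0015, "ty": 0.0006, "tz": -0.001, "spin": 0}, {"tx": -0.004, "ty": 0.0015, "tz": -0.0025, "spin": 0}, {"tx": -0.0065, "ty": 0.0025, "tz": -0.004, "spin": 0}, {"tx": -0.009, "ty": 0.0035, "tz": -0.0055, "spin": 0}, {"tx": -0.0115, "ty": 0.0045, "tz": -0.007, "spin": 0}, {"tx": -0.0146, "ty": 0.0056, "tz": -0.009, "spin": 0}, {"tx": -0.0146, "ty": 0.0056, "tz": -0.009, "spin": 0}, {"tx": -0.0146, "ty": 0.0056, "tz": -0.009, "spin": 0}]'

```text
t: 14.65
ee_pos: [458.3, -78.8, 190.6]
orientation: [0.565, 3.09, 0.0]
ft_force: [-0.2, 0.8, 2.4]
width: 20.0
grasp_force: 30.0
```

Request:
apply_moves --targets '[{"tx": -0.0015, "ty": 0.0006, "tz": -0.0008, "spin": 0}, {"tx": -0.003, "ty": 0.0012, "tz": -0.0016, "spin": 0}, {"tx": -0.0045, "ty": 0.0017, "tz": -0.0024, "spin": 0}, {"tx": -0.006, "ty": 0.0023, "tz": -0.0031, "spin": 0}, {"tx": -0.0075, "ty": 0.0029, "tz": -0.0039, "spin": 0}, {"tx": -0.0093, "ty": 0.0036, "tz": -0.0048, "spin": 0}, {"tx": -0.0093, "ty": 0.0036, "tz": -0.0048, "spin": 0}, {"tx": -0.0093, "ty": 0.0036, "tz": -0.0048, "spin": 0}]'

```text
t: 15.45
ee_pos: [448.5, -75.1, 185.5]
orientation: [-0.565, -3.09, -0.0]
ft_force: [0.2, 0.8, 2.2]
width: 19.5
grasp_force: 30.0
```

```bash
python3 - <<'E'
from h import *
o=ctrl.get_obs();print(o["ee_pos"],o["orientation"],o["t"],o["ft_force"],o["moment"])
im=ctrl.get_image("wrist");cv2.imwrite("pics/w8.png",cv2.cvtColor(cv2.resize(im[190:300,210:355],None,fx=5,fy=5,interpolation=2),cv2.COLOR_RGB2BGR))
for nm,z in dict(scoop_nose=20,jar_low=16,ball_0=26).items(): print(nm,[(np.round(q["uv"],1).tolist(),round(q["score"],2),atz("wrist",q["uv"],z).round(1)) for q in ctrl.pinpoint(nm,"wrist")[:3]])
E
```

```text
[448.52173439 -75.07457136 185.48096465] [-5.65383000e-01 -3.08975735e+00 -1.14843208e-05] 15.45 [0.19284278 0.83861314 2.21730473] [ 0.02124616 -0.23281277  0.0512195 ]
scoop_nose [([283.3, 258.8], 0.8, array([ 515.5, -100.2,   20. ]))]
jar_low [([282.6, 242.6], 0.82, array([501.4, -95.6,  16. ]))]
ball_0 [([282.1, 256.5], 0.51, array([510.4, -99.5,  26. ]))]
```

View pics/w8.png

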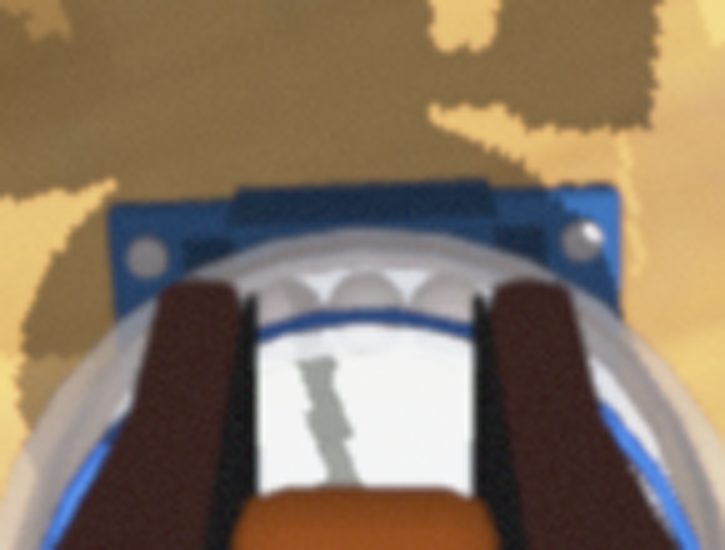

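The three balls sit just beyond the lip at crop (285,300), (365,295) and (445,300). The lip is flush with the floor and contact is light. Sliding on.

Request:
apply_moves --targets '[{"tx": -0.0008, "ty": 0.0003, "tz": -0.0004, "spin": 0}, {"tx": -0.0016, "ty": 0.0006, "tz": -0.0008, "spin": 0}, {"tx": -0.0024, "ty": 0.0009, "tz": -0.0012, "spin": 0}, {"tx": -0.0032, "ty": 0.0012, "tz": -0.0016, "spin": 0}, {"tx": -0.004, "ty": 0.0015, "tz": -0.002, "spin": 0}, {"tx": -0.0042, "ty": 0.0016, "tz": -0.0021, "spin": 0}, {"tx": -0.0042, "ty": 0.0016, "tz": -0.0021, "spin": 0}, {"tx": -0.0042, "ty": 0.0016, "tz": -0.0021, "spin": 0}]'

```text
t: 16.45
ee_pos: [444.3, -73.5, 183.3]
orientation: [-0.566, -3.09, -0.0]
ft_force: [0.5, 0.2, 0.3]
width: 19.8
grasp_force: 30.0
```

```bash
python3 - <<'E'
from h import *
o=ctrl.get_obs();print(o["ee_pos"],o["t"],o["ft_force"],o["moment"])
im=ctrl.get_image("wrist");cv2.imwrite("pics/w9.png",cv2.cvtColor(cv2.resize(im[190:300,210:355],None,fx=5,fy=5,interpolation=2),cv2.COLOR_RGB2BGR))
for nm,z in dict(scoop_nose=20,jar_low=16,ball_0=26,scoop_bowl=30).items(): print(nm,[(np.round(q["uv"],1).tolist(),round(q["score"],2),atz("wrist",q["uv"],z).round(1)) for q in ctrl.pinpoint(nm,"wrist")[:3]])
E
```

```text
[444.28513016 -73.48888322 183.32359656] 16.45 [0.46419931 0.22778081 0.31715909] [-0.04261247 -0.31440626  0.01507988]
scoop_nose [([284.5, 261.1], 0.72, array([513. , -98.1,  20. ])), ([280.8, 290.9], 0.35, array([ 541.2, -112.6,   20. ]))]
jar_low [([282.9, 248.3], 0.78, array([501.9, -95.5,  16. ]))]
ball_0 []
scoop_bowl [([281.2, 290.5], 0.98, array([ 535.7, -110. ,   30. ]))]
```

Request:
apply_moves --targets '[{"tx": -0.001, "ty": 0.0004, "tz": -0.0005, "spin": 0}, {"tx": -0.002, "ty": 0.0008, "tz": -0.001, "spin": 0}, {"tx": -0.003, "ty": 0.0011, "tz": -0.0015, "spin": 0}, {"tx": -0.004, "ty": 0.0015, "tz": -0.002, "spin": 0}, {"tx": -0.005, "ty": 0.0019, "tz": -0.0025, "spin": 0}, {"tx": -0.005, "ty": 0.0019, "tz": -0.0025, "spin": 0}, {"tx": -0.005, "ty": 0.0019, "tz": -0.0025, "spin": 0}, {"tx": -0.005, "ty": 0.0019, "tz": -0.0025, "spin": 0}]'

```text
t: 17.5
ee_pos: [439.3, -71.6, 180.9]
orientation: [-0.565, -3.09, -0.0]
ft_force: [-0.2, 0.3, 1.0]
width: 20.3
grasp_force: 30.0
```

```bash
python3 - <<'E'
from h import *
o=ctrl.get_obs();print(o["ee_pos"],o["t"],o["ft_force"],o["moment"])
im=ctrl.get_image("wrist");cv2.imwrite("pics/w10.png",cv2.cvtColor(cv2.resize(im[190:300,210:355],None,fx=5,fy=5,interpolation=2),cv2.COLOR_RGB2BGR))
for nm,z in dict(scoop_nose=20,jar_low=16,ball_0=26,scoop_bowl=30).items(): print(nm,[(np.round(q["uv"],1).tolist(),round(q["score"],2),atz("wrist",q["uv"],z).round(1)) for q in ctrl.pinpoint(nm,"wrist")[:3]])
E
```

```text
[439.32294349 -71.59067004 180.88917268] 17.5 [-0.19457056  0.27943365  0.97567695] [ 0.06846895  0.05929775 -0.02656874]
scoop_nose []
jar_low [([282.9, 254.1], 0.61, array([501.4, -95.3,  16. ]))]
ball_0 []
scoop_bowl [([282.2, 286.8], 0.95, array([ 526.2, -105.4,   30. ]))]
```

View pics/w10.png

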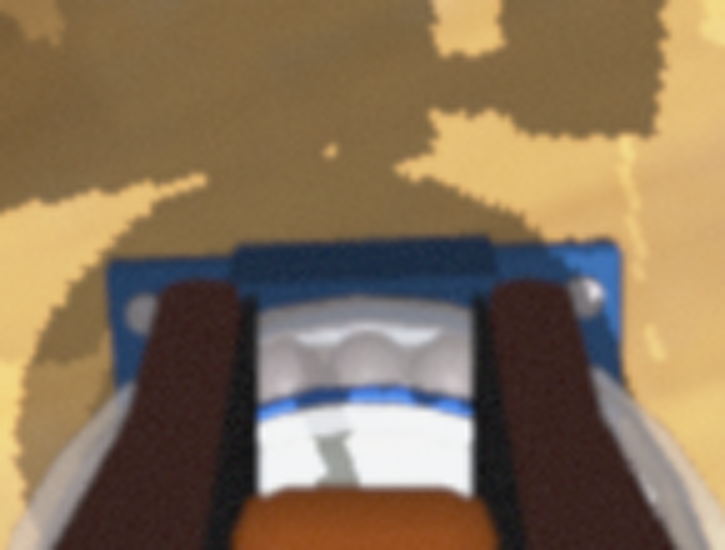

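The lip is now about 3 mm from the wall and under the balls, which are at rows ~262, columns ~267/283/300. Nudging the last bit, then starting to tip back about the heel with light pressure.

Request:
apply_moves --targets '[{"tx": -0.0007, "ty": 0.0003, "tz": -0.0003, "spin": 0}, {"tx": -0.0014, "ty": 0.0005, "tz": -0.0006, "spin": 0}, {"tx": -0.0014, "ty": 0.0005, "tz": -0.0006, "spin": 0}, {"tx": 0.002, "ty": -0.0007, "tz": 0.0005, "spin": 0}, {"tx": 0.0053, "ty": -0.002, "tz": 0.0028, "spin": 0}, {"tx": 0.0085, "ty": -0.0032, "tz": 0.005, "spin": 0}, {"tx": 0.0117, "ty": -0.0045, "tz": 0.007, "spin": 0}, {"tx": 0.0117, "ty": -0.0045, "tz": 0.007, "spin": 0}]'

```text
t: 18.55
ee_pos: [452.2, -76.5, 188.3]
orientation: [0.566, 3.089, -0.0]
ft_force: [0.2, 0.4, -2.0]
width: 19.6
grasp_force: 30.0
```

```bash
cat > st.py <<'E'
from h import *
o=ctrl.get_obs();print(np.round(o["ee_pos"],1),o["t"],np.round(o["ft_force"],1),np.round(o["moment"],2))
ctrl.get_image("wrist"); P=np.array(o["ee_pos"])+[0,0,18.7]
a=2*np.arctan2(o["orientation"][1],o["orientation"][0])-np.pi; nx=np.array([np.cos(a),np.sin(a),0]); Z=np.array([0,0,1.])
D=[((-25,0),"scoop_nose"),((2,9),"scoop_bowl"),((0,0),"scoop")]; obs=[]
for s,n in D:
    for q in ctrl.pinpoint(n,"wrist")[:1]: obs.append((n,s,np.array(q["uv"]),q["score"]))
def w(s,p): return P+(s[0]+4)*(np.cos(p)*nx+np.sin(p)*Z)+(s[1]-195)*(-np.sin(p)*nx+np.cos(p)*Z)
ph=np.radians(np.arange(-15,40,.25))
for n,s,uv,sc in obs: print(n,uv,round(sc,2),"phi",np.degrees(ph[np.argmin([abs(proj("wrist",w(s,p))[1]-uv[1]) for p in ph])]))
print("balls",[(np.round(q["uv"]).tolist(),round(q["score"],2)) for q in ctrl.pinpoint("ball_0","wrist")], "low",[np.round(q["uv"]).tolist() for q in ctrl.pinpoint("jar_low","wrist")[:1]])
E
python3 st.py
```

```text
[452.2 -76.5 188.3] 18.55 [ 0.2  0.4 -2. ] [0.05 0.02 0.04]
scoop_nose [283.1 255.6] 0.68 phi 26.250000000000004
scoop_bowl [284.5 284.3] 0.86 phi 26.0
scoop [283.5 281.8] 0.8 phi 26.0
balls [] low [[283.0, 239.0]]
```

Request:
apply_moves --targets '[{"tx": -0.003, "ty": 0.0011, "tz": -0.0017, "spin": 0}, {"tx": -0.006, "ty": 0.0023, "tz": -0.0034, "spin": 0}, {"tx": -0.009, "ty": 0.0034, "tz": -0.0051, "spin": 0}, {"tx": -0.012, "ty": 0.0046, "tz": -0.0068, "spin": 0}, {"tx": -0.0132, "ty": 0.005, "tz": -0.0076, "spin": 0}, {"tx": -0.013, "ty": 0.0049, "tz": -0.008, "spin": 0}, {"tx": -0.0128, "ty": 0.0048, "tz": -0.0085, "spin": 0}, {"tx": -0.0128, "ty": 0.0048, "tz": -0.0085, "spin": 0}]'

```text
t: 19.65
ee_pos: [438.2, -71.2, 180.2]
orientation: [-0.566, -3.09, -0.0]
ft_force: [-4.2, 1.2, 8.7]
width: 19.6
grasp_force: 30.0
```

```bash
python3 st.py
```

```text
[438.2 -71.2 180.2] 19.65 [-4.2  1.2  8.7] [0.18 0.15 0.11]
scoop_bowl [282.6 285.8] 0.96 phi 26.75
scoop [283.7 284. ] 0.87 phi 26.75
balls [([544.0, 92.0], 0.63)] low [[283.0, 258.0]]
```

Request:
apply_moves --targets '[{"tx": 0.0025, "ty": -0.0009, "tz": 0.0005, "spin": 0}, {"tx": 0.005, "ty": -0.0019, "tz": 0.0015, "spin": 0}, {"tx": 0.0085, "ty": -0.0032, "tz": 0.0036, "spin": 0}, {"tx": 0.0117, "ty": -0.0045, "tz": 0.0057, "spin": 0}, {"tx": 0.015, "ty": -0.0058, "tz": 0.0077, "spin": 0}, {"tx": 0.0189, "ty": -0.0072, "tz": 0.01, "spin": 0}, {"tx": 0.0189, "ty": -0.0072, "tz": 0.01, "spin": 0}, {"tx": 0.0189, "ty": -0.0072, "tz": 0.01, "spin": 0}]'

```text
t: 20.75
ee_pos: [456.7, -78.3, 189.5]
orientation: [-0.566, -3.089, -0.001]
ft_force: [-4.2, 2.4, 6.9]
width: 20.2
grasp_force: 30.0
```

```bash
python3 st.py
```

```text
[456.7 -78.3 189.5] 20.75 [-4.2  2.4  6.9] [0.74 0.81 0.14]
scoop_bowl [283.6 264.4] 0.75 phi 20.75
scoop [286.2 263. ] 0.7 phi 21.0
balls [([283.0, 241.0], 0.39)] low [[286.0, 234.0]]
```

Request:
apply_moves --targets '[{"tx": 0.0036, "ty": -0.0014, "tz": 0.0014, "spin": 0}, {"tx": 0.0073, "ty": -0.0028, "tz": 0.0032, "spin": 0}, {"tx": 0.0146, "ty": -0.0056, "tz": 0.0066, "spin": 0}, {"tx": 0.0205, "ty": -0.0079, "tz": 0.009, "spin": 0}, {"tx": 0.0266, "ty": -0.0102, "tz": 0.0114, "spin": 0}, {"tx": 0.0312, "ty": -0.012, "tz": 0.0129, "spin": 0}, {"tx": 0.0358, "ty": -0.0137, "tz": 0.0143, "spin": 0}, {"tx": 0.0358, "ty": -0.0137, "tz": 0.0143, "spin": 0}]'

```text
t: 21.85
ee_pos: [494.1, -92.7, 204.0]
orientation: [0.566, 3.089, -0.0]
ft_force: [-2.5, 0.5, 1.4]
width: 20.1
grasp_force: 30.0
```

```bash
python3 st.py
```

```text
[494.1 -92.7 204. ] 21.85 [-2.5  0.5  1.4] [-0.01  0.5   0.03]
scoop_nose [ 33.2 241.4] 0.68 phi 22.5
scoop_bowl [278.9 224.5] 0.82 phi 9.5
scoop [285.  222.4] 0.96 phi 10.0
balls [([282.0, 193.0], 0.71), ([304.0, 194.0], 0.6), ([270.0, 194.0], 0.49)] low [[283.0, 190.0]]
```

```bash
python3 - <<'E'
from h import *
p=[553.5,-115,np.radians(-21)]
for s in[(-51.4,0,26),(-56,0,34),(-48,0,36),(-55,0,16)]: print(s,proj("wrist",jarw(p,s)))
ctrl.get_image("wrist");print([(np.round(q["uv"],1).tolist(),round(q["score"],2)) for q in ctrl.pinpoint("ball_1","wrist")],[q["uv"] for q in ctrl.pinpoint("scoop_nose","wrist")[:3]])
print([(q["box"],q["pixels"].sum()) for q in ctrl.outline_of("ball_0","wrist")])
E
```

```text
(-51.4, 0, 26) [283.36313955 194.79591216]
(-56, 0, 34) [283.4001989  192.23623228]
(-48, 0, 36) [283.36618352 201.29098066]
(-55, 0, 16) [283.36113963 188.40616345]
[([301.1, 191.5], 0.67), ([282.6, 193.1], 0.63), ([269.8, 196.0], 0.48)] [[282.6, 194.4]]
[([263.0, 193.7, 274.0, 204.7], np.int64(100)), ([297.0, 192.3, 309.6, 201.4], np.int64(126)), ([273.4, 189.9, 293.2, 201.3], np.int64(157))]
```

```bash
python3 - <<'E'
from h import *
im=ctrl.get_image("wrist").astype(int)
for c in(269,283,301): print(c,im[182:236:1,c-1:c+2].mean((1,2)).round().astype(int).tolist())
print(im[182:236,283].tolist()[::3])
E
```

```text
269 [87, 122, 182, 209, 218, 218, 209, 178, 161, 157, 146, 131, 124, 124, 123, 118, 117, 112, 108, 109, 130, 154, 162, 162, 161, 161, 162, 163, 163, 161, 162, 161, 159, 159, 161, 161, 164, 165, 165, 164, 164, 163, 162, 160, 164, 191, 231, 242, 243, 245, 245, 245, 245, 245]
283 [166, 201, 209, 213, 212, 183, 162, 156, 146, 128, 124, 128, 130, 126, 122, 118, 116, 111, 109, 124, 152, 162, 163, 162, 161, 162, 161, 163, 163, 162, 162, 162, 160, 158, 160, 161, 163, 165, 164, 164, 163, 162, 162, 160, 159, 159, 170, 210, 239, 244, 245, 244, 243, 242]
301 [87, 89, 125, 184, 214, 223, 225, 219, 195, 178, 173, 189, 224, 235, 231, 222, 202, 184, 170, 155, 163, 177, 170, 163, 162, 161, 161, 162, 164, 163, 161, 162, 162, 184, 228, 243, 244, 244, 244, 244, 245, 245, 245, 245, 245, 245, 245, 245, 245, 245, 245, 245, 245, 245]
[[149, 161, 185], [212, 212, 215], [166, 161, 161], [130, 127, 130], [131, 128, 133], [120, 117, 121], [110, 108, 109], [162, 165, 158], [162, 166, 160], [162, 165, 160], [161, 163, 157], [158, 160, 155], [162, 166, 159], [165, 167, 162], [162, 165, 160], [159, 162, 155], [239, 240, 242], [244, 244, 246]]
```

Request:
apply_moves --targets '[{"tx": 0.004, "ty": -0.0015, "tz": 0.0003, "spin": 0}, {"tx": 0.0093, "ty": -0.0036, "tz": 0.0019, "spin": 0}, {"tx": 0.0146, "ty": -0.0056, "tz": 0.0033, "spin": 0}, {"tx": 0.0225, "ty": -0.0086, "tz": 0.0047, "spin": 0}, {"tx": 0.0304, "ty": -0.0116, "tz": 0.006, "spin": 0}, {"tx": 0.0399, "ty": -0.0153, "tz": 0.007, "spin": 0}, {"tx": 0.0495, "ty": -0.019, "tz": 0.0075, "spin": 0}, {"tx": 0.0495, "ty": -0.019, "tz": 0.0075, "spin": 0}]'

```text
t: 23.2
ee_pos: [544.7, -112.1, 211.5]
orientation: [0.566, 3.088, -0.001]
ft_force: [0.6, 0.2, 1.7]
width: 20.0
grasp_force: 30.0
```

```bash
python3 st.py; python3 - <<'E'
from h import *
im=ctrl.get_image("wrist").astype(int)
for c in(267,283,299): print(c,im[110:190:1,c-1:c+2].mean((1,2)).round().astype(int).tolist())
E
```

```text
[ 544.7 -112.1  211.5] 23.2 [0.6 0.2 1.7] [ 0.02 -0.07  0.06]
scoop_nose [280.9 137. ] 0.61 phi -6.25
scoop_bowl [280.7 169.1] 0.88 phi -6.25
scoop [283.4 163. ] 0.82 phi -6.5
balls [([285.0, 130.0], 0.76), ([304.0, 129.0], 0.67), ([268.0, 133.0], 0.53)] low [[283.0, 130.0]]
267 [208, 194, 184, 181, 180, 178, 175, 174, 171, 159, 134, 112, 109, 111, 116, 121, 124, 130, 134, 133, 131, 128, 123, 118, 112, 110, 104, 109, 134, 154, 163, 164, 163, 160, 157, 156, 155, 154, 154, 153, 153, 155, 156, 154, 154, 154, 154, 152, 152, 154, 155, 157, 157, 158, 156, 156, 155, 153, 152, 152, 151, 150, 149, 150, 151, 151, 153, 154, 155, 157, 156, 152, 151, 150, 150, 144, 121, 109, 107, 106]
283 [182, 177, 177, 178, 177, 173, 164, 155, 151, 145, 127, 113, 114, 118, 123, 122, 124, 126, 128, 129, 128, 124, 120, 117, 113, 109, 105, 116, 140, 153, 158, 160, 157, 156, 156, 156, 154, 155, 155, 154, 154, 156, 156, 155, 154, 154, 154, 153, 153, 153, 154, 157, 158, 157, 156, 156, 154, 154, 153, 152, 150, 150, 150, 150, 150, 151, 152, 154, 156, 156, 155, 152, 151, 149, 146, 130, 110, 110, 132, 130]
299 [199, 184, 178, 174, 172, 167, 168, 167, 159, 149, 143, 138, 137, 147, 164, 178, 189, 198, 205, 208, 210, 210, 207, 203, 195, 184, 172, 168, 204, 240, 245, 245, 245, 245, 245, 245, 245, 245, 245, 245, 245, 245, 245, 244, 234, 194, 159, 152, 152, 152, 154, 156, 156, 156, 154, 154, 155, 181, 228, 243, 245, 245, 245, 245, 245, 245, 245, 245, 244, 244, 245, 245, 244, 236, 227, 217, 162, 116, 108, 106]
```

```bash
python3 - <<'E'
from h import *
p=[553.5,-115,np.radians(-21)]
for s in[(-51.4,0,26),(-58.3,0,41),(-51.1,0,38.7),(-55,0,16)]: print(s,proj("wrist",jarw(p,s)).round(1), "r px",round(float(np.linalg.norm(proj("wrist",jarw(p,np.add(s,(0,7.5,0))))-proj("wrist",jarw(p,s)))),1))
print([(np.round(q["box"],1),q["pixels"].sum()) for q in ctrl.outline_of("ball_0","wrist")])
E
```

```text
(-51.4, 0, 26) [283.6 136. ] r px 8.2
(-58.3, 0, 41) [283.6 130. ] r px 8.6
(-51.1, 0, 38.7) [283.6 138. ] r px 8.5
(-55, 0, 16) [283.5 130.8] r px 8.0
[(array([259.7, 123.1, 273.1, 138.5]), np.int64(238)), (array([295.5, 119. , 313.5, 138. ]), np.int64(233)), (array([278.9, 120.9, 295.5, 140.1]), np.int64(233))]
```

All three balls are wedged whole between lip and wall: row ~129, as predicted for the wedge, where the corner would give 136. Scoop is 6° nose-up. Pushing the lip toward the wall so they roll in.

Request:
apply_moves --targets '[{"tx": 0, "ty": 0, "tz": 0.0008, "spin": 0}, {"tx": -0.0016, "ty": 0.0006, "tz": 0, "spin": 0}, {"tx": -0.0032, "ty": 0.0012, "tz": -0.0008, "spin": 0}, {"tx": -0.0048, "ty": 0.0018, "tz": -0.0016, "spin": 0}, {"tx": -0.0064, "ty": 0.0024, "tz": -0.0024, "spin": 0}, {"tx": -0.008, "ty": 0.003, "tz": -0.0032, "spin": 0}, {"tx": -0.0085, "ty": 0.0032, "tz": -0.0034, "spin": 0}, {"tx": -0.0085, "ty": 0.0032, "tz": -0.0034, "spin": 0}]'

```text
t: 24.4
ee_pos: [535.9, -108.7, 210.5]
orientation: [0.564, 3.085, -0.001]
ft_force: [-0.1, -2.2, 15.2]
width: 19.8
grasp_force: 30.0
```

```bash
python3 st.py; python3 - <<'E'
from h import *
print([(np.round(q["box"],1),q["pixels"].sum(),round(q["score"],2)) for q in ctrl.outline_of("ball_0","wrist")])
E
```

```text
[ 535.9 -108.7  210.5] 24.4 [-0.1 -2.2 15.2] [-0.53 -0.56  0.02]
scoop_nose [283.9 147.8] 0.92 phi -3.0000000000000004
scoop_bowl [282.4 174.3] 0.45 phi -4.5
scoop [282.3 174.5] 0.77 phi -3.0000000000000004
balls [([270.0, 140.0], 0.68), ([284.0, 139.0], 0.66), ([301.0, 135.0], 0.48)] low [[283.0, 140.0]]
[(array([295.7, 133.8, 312.9, 149.2]), np.int64(223), 0.74), (array([277.1, 131.1, 296.1, 150.1]), np.int64(245), 0.64), (array([261.1, 132.7, 273.7, 153. ]), np.int64(210), 0.54)]
```

Request:
apply_moves --targets '[{"tx": -0.0008, "ty": 0.0003, "tz": 0.002, "spin": 0}, {"tx": -0.0016, "ty": 0.0006, "tz": 0.004, "spin": 0}, {"tx": -0.0024, "ty": 0.0009, "tz": 0.0055, "spin": 0}, {"tx": -0.004, "ty": 0.0015, "tz": 0.0047, "spin": 0}, {"tx": -0.0057, "ty": 0.0022, "tz": 0.0038, "spin": 0}, {"tx": -0.0075, "ty": 0.0029, "tz": 0.003, "spin": 0}, {"tx": -0.0092, "ty": 0.0035, "tz": 0.0021, "spin": 0}, {"tx": -0.0092, "ty": 0.0035, "tz": 0.0021, "spin": 0}]'

```text
t: 25.55
ee_pos: [523.3, -104.1, 209.1]
orientation: [-0.565, -3.087, -0.0]
ft_force: [-1.6, -0.4, -2.4]
width: 20.0
grasp_force: 30.0
```

```bash
python3 st.py; python3 - <<'E'
from h import *
print([(np.round(q["box"],1),q["pixels"].sum(),round(q["score"],2)) for q in ctrl.outline_of("ball_0","wrist")])
E
```

```text
[ 523.3 -104.1  209.1] 25.55 [-1.6 -0.4 -2.4] [-0.06 -0.03  0.02]
scoop_nose [284.7 158.1] 0.92 phi 0.0
scoop_bowl [280.7 186.4] 0.88 phi -1.0
scoop [285.5 186. ] 0.85 phi 0.25
balls [([306.0, 157.0], 0.72), ([282.0, 156.0], 0.68), ([272.0, 156.0], 0.55)] low [[286.0, 158.0]]
[(array([278.8, 151.6, 294. , 163.4]), np.int64(199), 0.76), (array([298.2, 150.6, 314.1, 164. ]), np.int64(219), 0.73), (array([259.2, 151.2, 274.9, 165.8]), np.int64(153), 0.63)]
```

Request:
apply_moves --targets '[{"tx": -0.0013, "ty": 0.0005, "tz": -0.0006, "spin": 0}, {"tx": -0.0026, "ty": 0.001, "tz": -0.0012, "spin": 0}, {"tx": -0.0039, "ty": 0.0015, "tz": -0.0018, "spin": 0}, {"tx": -0.0052, "ty": 0.002, "tz": -0.0024, "spin": 0}, {"tx": -0.0065, "ty": 0.0025, "tz": -0.0031, "spin": 0}, {"tx": -0.0076, "ty": 0.0029, "tz": -0.0036, "spin": 0}, {"tx": -0.0076, "ty": 0.0029, "tz": -0.0036, "spin": 0}, {"tx": -0.0076, "ty": 0.0029, "tz": -0.0036, "spin": 0}]'

```text
t: 26.7
ee_pos: [517.6, -101.7, 206.5]
orientation: [0.566, 3.09, 0.0]
ft_force: [1.1, -0.2, -1.8]
width: 19.9
grasp_force: 30.0
```

```bash
python3 st.py; python3 - <<'E'
from h import *
print([(np.round(q["box"],1),q["pixels"].sum(),round(q["score"],2)) for q in ctrl.outline_of("ball_0","wrist")])
p=[553.5,-115,np.radians(-21)]
for s in[(-51.4,0,26),(-55,0,16)]: print(s,proj("wrist",jarw(p,s)).round(1))
im=ctrl.get_image("wrist").astype(int)
for c in(267,283,299): print(c,im[150:205:1,c-1:c+2].mean((1,2)).round().astype(int).tolist())
E
```

```text
[ 517.6 -101.7  206.5] 26.7 [ 1.1 -0.2 -1.8] [-0.04 -0.28  0.03]
scoop_nose [285.5 157.9] 0.78 phi -0.5
scoop_bowl [280.  189.8] 0.84 phi -0.5
scoop [283.5 182.5] 0.95 phi -1.25
balls [([268.0, 163.0], 0.75), ([284.0, 165.0], 0.64), ([305.0, 163.0], 0.56), ([286.0, 187.0], 0.37)] low [[281.0, 162.0]]
[(array([276.5, 154.7, 295.7, 170.7]), np.int64(207), 0.66), (array([297. , 159. , 312.6, 175.1]), np.int64(184), 0.66), (array([260.1, 160. , 276.3, 173.4]), np.int64(170), 0.57)]
(-51.4, 0, 26) [283.5 167.6]
(-55, 0, 16) [283.5 161.7]
267 [212, 210, 201, 185, 173, 161, 156, 155, 147, 130, 122, 123, 128, 130, 129, 129, 123, 120, 115, 113, 107, 110, 133, 151, 156, 156, 156, 155, 154, 155, 156, 158, 160, 159, 158, 157, 157, 157, 154, 154, 152, 152, 152, 152, 152, 152, 154, 156, 157, 157, 156, 155, 153, 152, 153]
283 [198, 182, 174, 169, 163, 149, 126, 113, 114, 117, 120, 123, 128, 127, 125, 121, 119, 116, 112, 107, 112, 133, 152, 157, 157, 157, 157, 155, 154, 156, 156, 158, 160, 158, 158, 157, 156, 155, 155, 154, 152, 151, 151, 152, 152, 152, 154, 155, 158, 158, 155, 154, 151, 151, 145]
299 [210, 204, 190, 174, 168, 164, 158, 148, 126, 111, 109, 112, 115, 116, 116, 116, 116, 115, 114, 111, 116, 147, 198, 237, 244, 245, 245, 245, 245, 245, 245, 244, 244, 244, 245, 245, 245, 244, 242, 234, 227, 232, 241, 243, 243, 242, 233, 227, 230, 241, 243, 241, 230, 188, 154]
```

Request:
apply_moves --targets '[{"tx": -0.0012, "ty": 0.0005, "tz": -0.0015, "spin": 0}, {"tx": -0.001, "ty": 0.0004, "tz": -0.0025, "spin": 0}, {"tx": 0.005, "ty": -0.0019, "tz": -0.0022, "spin": 0}, {"tx": 0.01, "ty": -0.0038, "tz": -0.0019, "spin": 0}, {"tx": 0.015, "ty": -0.0057, "tz": -0.0016, "spin": 0}, {"tx": 0.02, "ty": -0.0076, "tz": -0.0013, "spin": 0}, {"tx": 0.024, "ty": -0.0092, "tz": -0.0011, "spin": 0}, {"tx": 0.024, "ty": -0.0092, "tz": -0.0011, "spin": 0}]'

```text
t: 27.9
ee_pos: [541.0, -110.5, 205.6]
orientation: [-0.566, -3.089, -0.001]
ft_force: [-1.1, 2.4, 5.4]
width: 19.9
grasp_force: 30.0
```

```bash
python3 st.py; python3 - <<'E'
from h import *
print([(np.round(q["box"],1),q["pixels"].sum(),round(q["score"],2)) for q in ctrl.outline_of("ball_0","wrist")])
p=[553.5,-115,np.radians(-21)]
for s in[(-51.4,0,26),(-55,0,16)]: print(s,proj("wrist",jarw(p,s)).round(1))
im=ctrl.get_image("wrist").astype(int)
for c in(267,283,299): print(c,im[130:200:1,c-1:c+2].mean((1,2)).round().astype(int).tolist())
E
```

```text
[ 541.  -110.5  205.6] 27.9 [-1.1  2.4  5.4] [0.64 0.47 0.02]
scoop_nose [282.4 132.6] 0.64 phi -7.499999999999999
scoop_bowl [281.4 165.2] 0.67 phi -7.499999999999999
scoop [282.5 157.4] 0.9 phi -8.25
balls [([284.0, 149.0], 0.8), ([265.0, 152.0], 0.71), ([302.0, 145.0], 0.49)] low [[286.0, 137.0]]
[(array([275.3, 141.5, 294.9, 159.3]), np.int64(235), 0.8), (array([295.9, 138.5, 311.7, 155.1]), np.int64(239), 0.66), (array([258.1, 144.5, 272.5, 163.3]), np.int64(250), 0.57)]
(-51.4, 0, 26) [283.4 140.8]
(-55, 0, 16) [283.4 135.5]
267 [134, 148, 156, 163, 163, 162, 160, 157, 155, 154, 153, 152, 152, 152, 152, 155, 154, 153, 151, 153, 152, 150, 151, 152, 154, 156, 156, 155, 155, 155, 153, 152, 151, 150, 148, 141, 115, 102, 104, 109, 114, 116, 119, 122, 125, 124, 122, 119, 118, 114, 108, 104, 101, 104, 107, 117, 146, 174, 209, 218, 219, 219, 218, 219, 219, 218, 218, 219, 218, 217]
283 [129, 143, 153, 158, 157, 158, 156, 155, 154, 153, 155, 154, 154, 152, 153, 154, 153, 152, 151, 153, 151, 151, 150, 152, 153, 155, 156, 154, 154, 153, 154, 152, 152, 150, 145, 128, 107, 103, 108, 112, 116, 119, 124, 129, 132, 130, 126, 121, 119, 115, 111, 110, 121, 120, 101, 87, 86, 85, 86, 84, 85, 85, 85, 85, 85, 86, 85, 84, 84, 84]
299 [179, 234, 244, 245, 245, 245, 245, 245, 245, 245, 245, 245, 245, 245, 245, 245, 245, 245, 245, 245, 245, 245, 245, 245, 244, 233, 192, 158, 153, 153, 153, 152, 151, 151, 147, 140, 117, 104, 107, 111, 116, 126, 153, 192, 228, 234, 230, 219, 199, 184, 177, 173, 155, 133, 126, 162, 210, 212, 217, 219, 218, 219, 220, 219, 219, 219, 219, 219, 219, 219]
```

The latest intensity profiles show all three balls at rows 166–183, against the scoop's back wall. Scoop is 7.5° nose-up. Lifting slowly straight up, then along the jar axis.

Request:
apply_moves --targets '[{"tx": 0, "ty": 0, "tz": 0.003, "spin": 0}, {"tx": 0, "ty": 0, "tz": 0.008, "spin": 0}, {"tx": 0, "ty": 0, "tz": 0.015, "spin": 0}, {"tx": 0, "ty": 0, "tz": 0.023, "spin": 0}, {"tx": 0, "ty": 0, "tz": 0.031, "spin": 0}, {"tx": 0, "ty": 0, "tz": 0.039, "spin": 0}, {"tx": 0, "ty": 0, "tz": 0.046, "spin": 0}, {"tx": 0, "ty": 0, "tz": 0.05, "spin": 0}]'

```text
t: 29.1
ee_pos: [541.7, -110.9, 256.3]
orientation: [0.565, 3.089, -0.0]
ft_force: [-0.6, -0.5, -2.3]
width: 19.8
grasp_force: 30.0
```

```bash
python3 st.py; python3 - <<'E'
from h import *
print([(np.round(q["box"],1),q["pixels"].sum(),round(q["score"],2)) for q in ctrl.outline_of("ball_0","wrist")])
im=ctrl.get_image("wrist").astype(int)
for c in(267,283,299): print(c,im[130:200:1,c-1:c+2].mean((1,2)).round().astype(int).tolist())
E
```

```text
[ 541.7 -110.9  256.3] 29.1 [-0.6 -0.5 -2.3] [ 0.   -0.09 -0.01]
scoop_nose [283.3 129.1] 0.94 phi -8.5
scoop_bowl [282.7 165.7] 0.56 phi -7.499999999999999
balls [([300.0, 172.0], 0.72), ([282.0, 175.0], 0.53)] low [[282.0, 129.0]]
[(array([275.2, 169.4, 292.2, 183.2]), np.int64(226), 0.55), (array([294.8, 164.8, 312.4, 180.3]), np.int64(241), 0.52), (array([256. , 166.8, 271.5, 184. ]), np.int64(235), 0.51), (array([215.1, 102.7, 356.1, 251.1]), np.int64(11671), 0.21)]
267 [150, 157, 159, 163, 164, 163, 161, 159, 156, 155, 154, 153, 153, 152, 154, 154, 154, 153, 154, 154, 152, 151, 151, 153, 154, 156, 157, 157, 156, 156, 154, 153, 152, 151, 150, 143, 122, 105, 104, 109, 113, 115, 118, 121, 124, 124, 124, 121, 119, 115, 111, 106, 101, 102, 105, 117, 147, 171, 206, 218, 219, 220, 219, 219, 219, 219, 220, 219, 219, 220]
283 [198, 172, 155, 157, 158, 158, 156, 156, 155, 155, 154, 154, 153, 153, 154, 154, 155, 154, 154, 154, 154, 152, 152, 153, 155, 156, 156, 157, 155, 155, 154, 153, 152, 151, 149, 140, 113, 103, 107, 111, 116, 118, 123, 128, 132, 130, 127, 122, 120, 116, 112, 109, 119, 130, 109, 89, 86, 86, 86, 89, 90, 89, 90, 89, 90, 91, 90, 90, 90, 91]
299 [169, 228, 242, 245, 245, 245, 245, 245, 245, 245, 245, 245, 245, 245, 245, 245, 245, 245, 245, 245, 245, 245, 245, 245, 245, 238, 206, 165, 155, 154, 152, 153, 151, 151, 149, 142, 120, 105, 106, 111, 114, 122, 154, 209, 232, 237, 234, 226, 213, 193, 178, 162, 137, 119, 118, 159, 224, 234, 228, 221, 219, 219, 219, 219, 218, 220, 220, 220, 220, 220]
```

All three balls ride in the bowl at columns 264/283/303, rows ~174. Out along the axis, then up.

Request:
apply_moves --targets '[{"tx": -0.0015, "ty": 0.0006, "tz": 0.0035, "spin": 0}, {"tx": -0.005, "ty": 0.0019, "tz": 0.011, "spin": 0}, {"tx": -0.009, "ty": 0.0035, "tz": 0.021, "spin": 0}, {"tx": -0.0135, "ty": 0.0052, "tz": 0.031, "spin": 0}, {"tx": -0.018, "ty": 0.0069, "tz": 0.041, "spin": 0}, {"tx": -0.022, "ty": 0.0084, "tz": 0.05, "spin": 0}, {"tx": -0.0245, "ty": 0.0094, "tz": 0.057, "spin": 0}, {"tx": -0.0257, "ty": 0.0098, "tz": 0.061, "spin": 0}]'

```text
t: 30.3
ee_pos: [515.6, -101.0, 317.3]
orientation: [0.565, 3.089, -0.0]
ft_force: [0.2, -0.0, -1.7]
width: 20.1
grasp_force: 30.0
```

Request:
apply_moves --targets '[{"tx": 0, "ty": 0, "tz": 0.002, "spin": 0}, {"tx": 0, "ty": 0, "tz": 0.006, "spin": 0}, {"tx": 0, "ty": 0, "tz": 0.012, "spin": 0}, {"tx": 0, "ty": 0, "tz": 0.018, "spin": 0}, {"tx": 0, "ty": 0, "tz": 0.023, "spin": 0}, {"tx": 0, "ty": 0, "tz": 0.027, "spin": 0}, {"tx": 0, "ty": 0, "tz": 0.029, "spin": 0}, {"tx": 0, "ty": 0, "tz": 0.03, "spin": 0}]'

```text
t: 31.1
ee_pos: [515.7, -101.1, 346.5]
orientation: [0.566, 3.09, -0.0]
ft_force: [-0.6, 0.4, -1.9]
width: 19.8
grasp_force: 30.0
```

```bash
python3 st.py; python3 - <<'E'
from h import *
print([(np.round(q["box"],1),q["pixels"].sum(),round(q["score"],2)) for q in ctrl.outline_of("ball_0","wrist")])
for n,z in(("dish",0),("jar_mouth",122)): print(n,[(q["uv"],q["score"],atz("wrist",q["uv"],z)) for q in ctrl.pinpoint(n,"wrist")[:3]])
ctrl.get_image("top");print([(q["uv"],q["score"],atz("top",q["uv"],0)) for q in ctrl.pinpoint("dish","top")[:3]])
E
```

```text
[ 515.7 -101.1  346.5] 31.1 [-0.6  0.4 -1.9] [-0.02 -0.08  0.07]
scoop_nose [284.6 128.2] 0.77 phi -8.5
scoop_bowl [279.7 165.1] 0.7 phi -7.499999999999999
scoop [284.6 160.4] 0.83 phi -7.250000000000001
balls [([302.0, 173.0], 0.67), ([265.0, 176.0], 0.59), ([283.0, 176.0], 0.51)] low [[284.0, 279.0]]
[(array([272.6, 165.7, 294.2, 183.8]), np.int64(228), 0.76), (array([294.7, 165.7, 313.6, 183.4]), np.int64(232), 0.73), (array([231.2, 123.3, 340. , 240.6]), np.int64(5678), 0.71), (array([257.9, 167.7, 271. , 183.4]), np.int64(200), 0.69)]
dish [([93.2, 191.1], 0.67, array([ 470.97785869, -366.27189484,    0.        ]))]
jar_mouth [([284.4, 160.6], 0.49, array([505.02787334, -95.44759406, 122.        ]))]
[([331.7, 217.0], 0.7, array([ 477.08753626, -370.73965925,    0.        ])), ([423.3, 218.5], 0.67, array([ 479.35221963, -708.78764261,    0.        ])), ([256.7, 187.8], 0.44, array([579.89933775, -91.76643354,   0.        ]))]
```

All three are secure. Carrying to the dish, centre about (469,-367).

Request:
apply_moves --targets '[{"tx": 0, "ty": -0.004, "tz": 0, "spin": 0}, {"tx": -0.001, "ty": -0.012, "tz": 0, "spin": 0}, {"tx": -0.002, "ty": -0.024, "tz": 0, "spin": 0}, {"tx": -0.003, "ty": -0.04, "tz": 0, "spin": 0}, {"tx": -0.0044, "ty": -0.058, "tz": 0, "spin": 0}, {"tx": -0.006, "ty": -0.078, "tz": 0, "spin": 0}, {"tx": -0.0075, "ty": -0.098, "tz": 0, "spin": 0}, {"tx": -0.009, "ty": -0.118, "tz": 0, "spin": 0}]'

```text
t: 32.45
ee_pos: [506.2, -221.2, 346.3]
orientation: [0.567, 3.09, -0.0]
ft_force: [0.4, -0.0, -2.0]
width: 19.9
grasp_force: 30.0
```

Request:
apply_moves --targets '[{"tx": -0.0015, "ty": -0.02, "tz": 0, "spin": 0}, {"tx": -0.0032, "ty": -0.042, "tz": 0, "spin": 0}, {"tx": -0.0048, "ty": -0.064, "tz": 0, "spin": 0}, {"tx": -0.0065, "ty": -0.086, "tz": 0, "spin": 0}, {"tx": -0.0082, "ty": -0.108, "tz": 0, "spin": 0}, {"tx": -0.01, "ty": -0.13, "tz": 0, "spin": 0}, {"tx": -0.0113, "ty": -0.148, "tz": 0, "spin": 0}, {"tx": -0.012, "ty": -0.158, "tz": 0, "spin": 0}]'

```text
t: 33.25
ee_pos: [494.0, -379.3, 346.0]
orientation: [-0.568, -3.09, 0.0]
ft_force: [0.3, 0.1, -2.3]
width: 19.6
grasp_force: 30.0
```

```bash
python3 st.py; python3 - <<'E'
from h import *
print([(np.round(q["box"],1),q["pixels"].sum(),round(q["score"],2)) for q in ctrl.outline_of("ball_0","wrist")])
for n,z in(("dish",0),): print(n,[(q["uv"],q["score"],atz("wrist",q["uv"],z)) for q in ctrl.pinpoint(n,"wrist")[:3]])
for q in ctrl.outline_of("dish","wrist"): 
    b=q["box"];print(np.round(b),q["score"],[atz("wrist",((b[0]+b[2])/2,(b[1]+b[3])/2),z).round(1) for z in(0,28)])
E
```

```text
[ 494.  -379.3  346. ] 33.25 [ 0.3  0.1 -2.3] [ 0.02 -0.03  0.02]
scoop_nose [283.1 129.6] 0.78 phi -8.25
scoop_bowl [280.9 165.7] 0.98 phi -7.250000000000001
scoop [284.8 160.8] 0.92 phi -7.250000000000001
balls [([299.0, 174.0], 0.76), ([285.0, 160.0], 0.7), ([283.0, 178.0], 0.69), ([262.0, 174.0], 0.61)] low [[500.0, 82.0]]
[(array([288.9, 166. , 310.5, 184.8]), np.int64(234), 0.81), (array([255.4, 167.9, 270.5, 182. ]), np.int64(235), 0.79), (array([276.4, 167.9, 292.8, 182.6]), np.int64(237), 0.74)]
dish [([287.8, 130.5], 0.92, array([ 468.70112191, -359.36163107,    0.        ])), ([58.2, 222.5], 0.66, array([ 473.89852843, -711.06878062,    0.        ])), ([557.0, 92.6], 0.32, array([ 5.46539253e+02, -1.75744832e+01,  5.68434189e-14]))]
[241.  83. 333. 170.] 0.8 [array([ 463.5, -358.6,    0. ]), array([ 461.1, -358.1,   28. ])]
[  3. 186.  98. 273.] 0.66 [array([ 479.6, -727.5,    0. ]), array([ 476.3, -706.6,   28. ])]
```

Request:
apply_moves --targets '[{"tx": -0.0003, "ty": 0.001, "tz": -0.006, "spin": 0}, {"tx": -0.0006, "ty": 0.002, "tz": -0.02, "spin": 0}, {"tx": -0.001, "ty": 0.0035, "tz": -0.04, "spin": 0}, {"tx": -0.0015, "ty": 0.005, "tz": -0.065, "spin": 0}, {"tx": -0.002, "ty": 0.0065, "tz": -0.09, "spin": 0}, {"tx": -0.0023, "ty": 0.0075, "tz": -0.112, "spin": 0}, {"tx": -0.0025, "ty": 0.008, "tz": -0.125, "spin": 0}, {"tx": -0.0025, "ty": 0.008, "tz": -0.131, "spin": 0}]'

```text
t: 34.5
ee_pos: [491.4, -368.3, 213.2]
orientation: [-0.565, -3.088, -0.002]
ft_force: [1.3, 0.4, -2.3]
width: 19.7
grasp_force: 30.0
```

```bash
python3 st.py; python3 - <<'E'
from h import *
print([(np.round(q["box"],1),q["pixels"].sum(),round(q["score"],2)) for q in ctrl.outline_of("ball_0","wrist")])
for n,z in(("dish",0),): print(n,[(q["uv"],q["score"],atz("wrist",q["uv"],z)) for q in ctrl.pinpoint(n,"wrist")[:3]])
for q in ctrl.outline_of("dish","wrist")[:1]: 
    b=q["box"];m=q["pixels"];print(np.round(b),q["score"]); 
    for r in range(int(b[1]),int(b[3]),12): xs=np.flatnonzero(m[r]); print(r,xs.min(),xs.max(),end=' ')
print(proj("wrist",(466,-361,0)),proj("wrist",(466-56*.934,-361+56*.358,28)))
E
```

```text
[ 491.4 -368.3  213.2] 34.5 [ 1.3  0.4 -2.3] [-0.02  0.01  0.02]
scoop_nose [283.1 129.2] 0.85 phi -7.499999999999999
scoop_bowl [284.2 162.5] 0.81 phi -7.499999999999999
scoop [285.6 159.2] 0.98 phi -7.0
balls [([281.0, 175.0], 0.66), ([302.0, 174.0], 0.61), ([266.0, 175.0], 0.46)] low [[551.0, 140.0]]
[(array([274.4, 167.1, 291.5, 184.3]), np.int64(237), 0.76), (array([294.1, 166.4, 310.6, 180.7]), np.int64(234), 0.73), (array([258.3, 167.7, 271.3, 182.9]), np.int64(221), 0.67)]
dish []
[216.  89. 342. 216.] 0.83
89 275 285 101 242 315 113 229 327 125 222 336 137 218 341 149 215 342 161 215 342 173 219 339 185 224 334 197 232 324 209 248 309 [281.45333106 145.96295329] [281.4850838   86.95796206]
```

Request:
apply_moves --targets '[{"tx": 0.0004, "ty": -0.0015, "tz": -0.003, "spin": 0}, {"tx": 0.0008, "ty": -0.0035, "tz": -0.008, "spin": 0}, {"tx": 0.0008, "ty": -0.0035, "tz": -0.014, "spin": 0}, {"tx": 0.0008, "ty": -0.0035, "tz": -0.02, "spin": 0}, {"tx": 0.0008, "ty": -0.0035, "tz": -0.026, "spin": 0}, {"tx": 0.0008, "ty": -0.0035, "tz": -0.03, "spin": 0}, {"tx": 0.0008, "ty": -0.0035, "tz": -0.032, "spin": 0}, {"tx": 0.0008, "ty": -0.0035, "tz": -0.032, "spin": 0}]'

```text
t: 35.75
ee_pos: [492.8, -372.4, 182.9]
orientation: [-0.565, -3.09, -0.0]
ft_force: [-0.5, 0.2, -3.0]
width: 19.7
grasp_force: 30.0
```

Request:
apply_moves --targets '[{"tx": 0, "ty": 0, "tz": -0.0005, "spin": 0}, {"tx": 0, "ty": 0, "tz": -0.001, "spin": 0}, {"tx": 0, "ty": 0, "tz": -0.0015, "spin": 0}, {"tx": 0, "ty": 0, "tz": -0.002, "spin": 0}, {"tx": 0, "ty": 0, "tz": -0.0025, "spin": 0}, {"tx": 0, "ty": 0, "tz": -0.003, "spin": 0}, {"tx": 0, "ty": 0, "tz": -0.003, "spin": 0}, {"tx": 0, "ty": 0, "tz": -0.003, "spin": 0}]'

```text
t: 36.55
ee_pos: [493.0, -372.5, 180.3]
orientation: [0.566, 3.09, 0.0]
ft_force: [-0.5, -0.1, -1.5]
width: 19.6
grasp_force: 30.0
```

Request:
apply_moves --targets '[{"tx": 0, "ty": 0, "tz": -0.0007, "spin": 0}, {"tx": 0, "ty": 0, "tz": -0.0014, "spin": 0}, {"tx": 0, "ty": 0, "tz": -0.0021, "spin": 0}, {"tx": 0, "ty": 0, "tz": -0.0028, "spin": 0}, {"tx": 0, "ty": 0, "tz": -0.0035, "spin": 0}, {"tx": 0, "ty": 0, "tz": -0.004, "spin": 0}, {"tx": 0, "ty": 0, "tz": -0.0045, "spin": 0}, {"tx": 0, "ty": 0, "tz": -0.0045, "spin": 0}]'

```text
t: 37.35
ee_pos: [492.9, -372.5, 175.7]
orientation: [-0.566, -3.09, -0.0]
ft_force: [-0.6, -0.6, -2.1]
width: 19.7
grasp_force: 30.0
```

Request:
apply_moves --targets '[{"tx": 0, "ty": 0, "tz": -0.0005, "spin": 0}, {"tx": 0, "ty": 0, "tz": -0.001, "spin": 0}, {"tx": 0, "ty": 0, "tz": -0.0015, "spin": 0}, {"tx": 0, "ty": 0, "tz": -0.002, "spin": 0}, {"tx": 0, "ty": 0, "tz": -0.0025, "spin": 0}, {"tx": 0, "ty": 0, "tz": -0.003, "spin": 0}, {"tx": 0, "ty": 0, "tz": -0.003, "spin": 0}, {"tx": 0, "ty": 0, "tz": -0.003, "spin": 0}]'

```text
t: 38.15
ee_pos: [493.4, -372.8, 174.3]
orientation: [0.565, 3.089, -0.001]
ft_force: [-2.1, 2.0, 9.8]
width: 19.5
grasp_force: 30.0
```

Request:
apply_moves --targets '[{"tx": -0.0047, "ty": 0.0018, "tz": -0.0003, "spin": 0}, {"tx": -0.0093, "ty": 0.0036, "tz": -0.0006, "spin": 0}, {"tx": -0.0149, "ty": 0.0057, "tz": -0.0011, "spin": 0}, {"tx": -0.0205, "ty": 0.0079, "tz": -0.0015, "spin": 0}, {"tx": -0.0252, "ty": 0.0097, "tz": -0.0018, "spin": 0}, {"tx": -0.0308, "ty": 0.0118, "tz": -0.0014, "spin": 0}, {"tx": -0.0308, "ty": 0.0118, "tz": -0.0014, "spin": 0}, {"tx": -0.0308, "ty": 0.0118, "tz": -0.0014, "spin": 0}]'

```text
t: 38.95
ee_pos: [463.0, -361.5, 172.7]
orientation: [0.565, 3.088, -0.002]
ft_force: [0.6, -0.1, 7.8]
width: 19.8
grasp_force: 30.0
```

```bash
python3 st.py; python3 - <<'E'
from h import *
print([(np.round(q["box"],1),q["pixels"].sum(),round(q["score"],2)) for q in ctrl.outline_of("ball_0","wrist")])
for q in ctrl.outline_of("dish","wrist")[:1]: print(np.round(q["box"]),q["score"])
print(proj("wrist",(466-56*.934,-361+56*.358,28)))
E
```

```text
[ 463.  -361.5  172.7] 38.95 [ 0.6 -0.1  7.8] [ 0.16 -0.16 -0.04]
scoop_nose [282.7 163.8] 0.7 phi 1.25
scoop_bowl [284.3 192.8] 0.67 phi 0.5
scoop [284.7 186.1] 0.96 phi 0.0
balls [([300.0, 190.0], 0.76), ([282.0, 192.0], 0.52), ([265.0, 193.0], 0.49)] low []
[(array([273.9, 184.9, 292.3, 200.4]), np.int64(233), 0.79), (array([291.7, 183.7, 311.3, 200.7]), np.int64(231), 0.59), (array([257.5, 187.1, 273.7, 201. ]), np.int64(235), 0.53), (array([  0. , 128.8, 133.7, 271.3]), np.int64(10212), 0.26)]
[210. 126. 354. 253.] 0.82
[285.32795122 125.93006117]
```

Request:
apply_moves --targets '[{"tx": -0.0056, "ty": 0.0021, "tz": 0.0004, "spin": 0}, {"tx": -0.0121, "ty": 0.0047, "tz": 0.0008, "spin": 0}, {"tx": -0.0187, "ty": 0.0072, "tz": 0.001, "spin": 0}, {"tx": -0.0252, "ty": 0.0097, "tz": 0.0009, "spin": 0}, {"tx": -0.0318, "ty": 0.0122, "tz": 0.0005, "spin": 0}, {"tx": -0.0392, "ty": 0.015, "tz": -0.0001, "spin": 0}, {"tx": -0.0458, "ty": 0.0175, "tz": -0.001, "spin": 0}, {"tx": -0.0458, "ty": 0.0175, "tz": -0.001, "spin": 0}]'

```text
t: 40.15
ee_pos: [415.4, -343.4, 170.8]
orientation: [0.566, 3.09, -0.001]
ft_force: [-0.2, -1.2, 6.5]
width: 19.8
grasp_force: 30.0
```

```bash
python3 st.py; python3 - <<'E'
from h import *
print([(np.round(q["box"],1),q["pixels"].sum(),round(q["score"],2)) for q in ctrl.outline_of("ball_0","wrist")])
for q in ctrl.outline_of("dish","wrist")[:1]: print(np.round(q["box"]),q["score"])
print(proj("wrist",(466-56*.934,-361+56*.358,28)))
E
```

```text
[ 415.4 -343.4  170.8] 40.15 [-0.2 -1.2  6.5] [-0.35 -0.04 -0.05]
scoop_nose [280.4 213.2] 0.89 phi 14.750000000000002
scoop_bowl [279.9 243.3] 0.77 phi 14.750000000000002
scoop [283.2 242.5] 0.88 phi 15.5
balls [([282.0, 202.0], 0.72), ([303.0, 205.0], 0.66), ([266.0, 208.0], 0.61)] low []
[(array([294. , 195.4, 309.1, 213.7]), np.int64(205), 0.61), (array([273.8, 191.9, 290.7, 210.1]), np.int64(224), 0.58), (array([257.4, 199.7, 272.8, 215.3]), np.int64(186), 0.51)]
[215. 188. 351. 285.] 0.98
[285.13890578 188.70705371]
```

The three balls are out in front of the lip (rows ~204 against nose row 213) and the dish hasn't moved. Lifting out.

Request:
apply_moves --targets '[{"tx": 0.003, "ty": -0.001, "tz": 0.0015, "spin": 0}, {"tx": 0.0056, "ty": -0.0021, "tz": 0.004, "spin": 0}, {"tx": 0.0056, "ty": -0.0021, "tz": 0.015, "spin": 0}, {"tx": 0.0056, "ty": -0.0021, "tz": 0.035, "spin": 0}, {"tx": 0.0056, "ty": -0.0021, "tz": 0.065, "spin": 0}, {"tx": 0.0056, "ty": -0.0021, "tz": 0.1, "spin": 0}, {"tx": 0.0056, "ty": -0.0021, "tz": 0.14, "spin": 0}, {"tx": 0.0056, "ty": -0.0021, "tz": 0.17, "spin": 0}]'

```text
t: 41.35
ee_pos: [421.8, -345.2, 343.1]
orientation: [0.565, 3.09, -0.001]
ft_force: [0.4, 0.1, -1.5]
width: 20.2
grasp_force: 30.0
```

```bash
python3 st.py; python3 - <<'E'
from h import *
print([(np.round(q["box"],1),q["pixels"].sum(),round(q["score"],2),atz("wrist",((q["box"][0]+q["box"][2])/2,(q["box"][1]+q["box"][3])/2),10.5).round(1)) for q in ctrl.outline_of("ball_0","wrist")])
for q in ctrl.outline_of("dish","wrist")[:1]: print(np.round(q["box"]),q["score"])
print(proj("wrist",(466-56*.934,-361+56*.358,28)))
E
```

```text
[ 421.8 -345.2  343.1] 41.35 [ 0.4  0.1 -1.5] [ 0.01  0.07 -0.02]
scoop_nose [283.8 212.8] 0.57 phi 14.250000000000002
scoop_bowl [280.3 242.3] 0.97 phi 14.250000000000002
scoop [283.7 239.8] 0.8 phi 14.500000000000002
balls [([273.0, 166.0], 0.69), ([281.0, 160.0], 0.53), ([295.0, 163.0], 0.4)] low [[487.0, 145.0]]
[(array([288.7, 156. , 299.7, 167.1]), np.int64(114), 0.42, array([ 432.7, -332.7,   10.5]))]
[238. 148. 330. 224.] 0.93
[283.28048489 152.116309  ]
```

Balls lie in the dish by its front edge at (273,166), (281,160) and (295,163) px. Travelling to the mat.

Request:
apply_moves --targets '[{"tx": 0, "ty": 0.012, "tz": 0, "spin": 0}, {"tx": 0, "ty": 0.036, "tz": 0, "spin": 0}, {"tx": 0, "ty": 0.07, "tz": 0, "spin": 0}, {"tx": 0, "ty": 0.107, "tz": 0, "spin": 0}, {"tx": 0, "ty": 0.144, "tz": 0, "spin": 0}, {"tx": 0, "ty": 0.181, "tz": 0, "spin": 0}, {"tx": 0, "ty": 0.218, "tz": 0, "spin": 0}, {"tx": 0, "ty": 0.255, "tz": 0, "spin": 0}]'

```text
t: 42.55
ee_pos: [421.0, -88.3, 339.8]
orientation: [-0.566, -3.089, -0.001]
ft_force: [1.0, 0.8, -1.3]
width: 19.9
grasp_force: 30.0
```

Request:
apply_moves --targets '[{"tx": 0, "ty": 0.037, "tz": 0, "spin": 0}, {"tx": 0, "ty": 0.074, "tz": 0, "spin": 0}, {"tx": 0, "ty": 0.111, "tz": 0, "spin": 0}, {"tx": 0, "ty": 0.148, "tz": 0, "spin": 0}, {"tx": -0.007, "ty": 0.185, "tz": 0, "spin": 0}, {"tx": -0.015, "ty": 0.22, "tz": 0, "spin": 0}, {"tx": -0.022, "ty": 0.25, "tz": -0.01, "spin": 0}, {"tx": -0.026, "ty": 0.27, "tz": -0.02, "spin": 0}]'

```text
t: 43.35
ee_pos: [394.5, 181.7, 319.8]
orientation: [-0.563, -3.09, -0.001]
ft_force: [0.8, 0.3, -2.5]
width: 19.8
grasp_force: 30.0
```

```bash
python3 st.py; python3 - <<'E'
from h import *
print([(q["uv"],q["score"],atz("wrist",q["uv"],0)) for q in ctrl.pinpoint("mat","wrist")[:3]])
for q in ctrl.outline_of("mat","wrist")[:1]: 
    b=q["box"];print(np.round(b),q["score"],atz("wrist",((b[0]+b[2])/2,(b[1]+b[3])/2),3))
for n in("top",):
    ctrl.get_image(n);print([(q["uv"],round(q["score"],2),atz(n,q["uv"],3).round(0)) for q in ctrl.pinpoint("mat",n)[:2]])
E
```

```text
[394.5 181.7 319.8] 43.35 [ 0.8  0.3 -2.5] [ 0.06  0.11 -0.03]
scoop_nose [282.4 212.6] 0.86 phi 14.999999999999998
scoop_bowl [281.3 241.8] 0.66 phi 14.750000000000002
scoop [283.8 239. ] 0.94 phi 14.999999999999998
balls [] low [[124.0, 301.0]]
[([286.3, 192.9], 0.9, array([443.10329235, 165.9829977 ,   0.        ]))]
[239. 149. 331. 228.] 0.98 [436.37410369 166.35250945   3.        ]
[([185.7, 222.1], 0.75, array([445., 164.,   3.]))]
```

Request:
apply_moves --targets '[{"tx": 0, "ty": 0.001, "tz": -0.02, "spin": 0}, {"tx": -0.001, "ty": 0.002, "tz": -0.045, "spin": 0}, {"tx": -0.0015, "ty": 0.004, "tz": -0.07, "spin": 0}, {"tx": -0.0015, "ty": 0.004, "tz": -0.095, "spin": 0}, {"tx": -0.0015, "ty": 0.004, "tz": -0.115, "spin": 0}, {"tx": -0.0015, "ty": 0.004, "tz": -0.13, "spin": 0}, {"tx": -0.0015, "ty": 0.004, "tz": -0.138, "spin": 0}, {"tx": -0.0015, "ty": 0.004, "tz": -0.141, "spin": 0}]'

```text
t: 44.65
ee_pos: [394.5, 183.3, 178.9]
orientation: [-0.566, -3.089, 0.001]
ft_force: [0.4, 0.1, -1.7]
width: 19.7
grasp_force: 30.0
```

Request:
apply_moves --targets '[{"tx": 0, "ty": 0, "tz": -0.001, "spin": 0}, {"tx": 0, "ty": 0, "tz": -0.002, "spin": 0}, {"tx": 0, "ty": 0, "tz": -0.003, "spin": 0}, {"tx": 0, "ty": 0, "tz": -0.004, "spin": 0}, {"tx": 0, "ty": 0, "tz": -0.005, "spin": 0}, {"tx": 0, "ty": 0, "tz": -0.006, "spin": 0}, {"tx": 0, "ty": 0, "tz": -0.0065, "spin": 0}, {"tx": 0, "ty": 0, "tz": -0.0065, "spin": 0}]'

```text
t: 45.45
ee_pos: [394.4, 183.6, 172.8]
orientation: [-0.566, -3.09, 0.0]
ft_force: [0.3, 0.1, -0.6]
width: 19.9
grasp_force: 30.0
```

Request:
apply_moves --targets '[{"tx": 0, "ty": 0, "tz": -0.0015, "spin": 0}, {"tx": 0.0075, "ty": -0.0029, "tz": -0.0009, "spin": 0}, {"tx": 0.0159, "ty": -0.0061, "tz": 0.0001, "spin": 0}, {"tx": 0.0243, "ty": -0.0093, "tz": 0.0006, "spin": 0}, {"tx": 0.0327, "ty": -0.0125, "tz": 0.0005, "spin": 0}, {"tx": 0.0402, "ty": -0.0154, "tz": 0, "spin": 0}, {"tx": 0.0463, "ty": -0.0178, "tz": -0.0006, "spin": 0}, {"tx": 0.0463, "ty": -0.0178, "tz": -0.0006, "spin": 0}]'

```text
t: 46.25
ee_pos: [441.6, 165.5, 172.1]
orientation: [0.567, 3.09, -0.0]
ft_force: [-0.3, -0.1, -2.1]
width: 19.8
grasp_force: 30.0
```

```bash
python3 st.py
```

```text
[441.6 165.5 172.1] 46.25 [-0.3 -0.1 -2.1] [-0.03  0.07  0.03]
scoop_nose [280.5 210. ] 0.75 phi 13.5
scoop [282.1 241.6] 0.84 phi 14.999999999999998
balls [] low [[57.0, 338.0]]
```

Request:
apply_moves --targets '[{"tx": -0.015, "ty": 0.0058, "tz": 0.001, "spin": 0}, {"tx": -0.03, "ty": 0.0115, "tz": 0.001, "spin": 0}, {"tx": -0.0463, "ty": 0.0178, "tz": 0.001, "spin": 0}, {"tx": -0.0463, "ty": 0.0178, "tz": 0, "spin": 0}, {"tx": -0.0463, "ty": 0.0178, "tz": -0.001, "spin": 0}, {"tx": -0.0463, "ty": 0.0178, "tz": -0.002, "spin": 0}, {"tx": -0.0463, "ty": 0.0178, "tz": -0.003, "spin": 0}, {"tx": -0.0463, "ty": 0.0178, "tz": -0.003, "spin": 0}]'

```text
t: 47.35
ee_pos: [395.4, 184.0, 170.8]
orientation: [0.566, 3.089, 0.001]
ft_force: [-4.1, -0.4, 18.0]
width: 20.1
grasp_force: 30.0
```

Request:
apply_moves --targets '[{"tx": 0.0037, "ty": -0.0014, "tz": 0.0005, "spin": 0}, {"tx": 0.0075, "ty": -0.0029, "tz": 0.001, "spin": 0}, {"tx": 0.0159, "ty": -0.0061, "tz": 0.0018, "spin": 0}, {"tx": 0.0243, "ty": -0.0093, "tz": 0.0022, "spin": 0}, {"tx": 0.0327, "ty": -0.0125, "tz": 0.0021, "spin": 0}, {"tx": 0.0402, "ty": -0.0154, "tz": 0.0016, "spin": 0}, {"tx": 0.0463, "ty": -0.0178, "tz": 0.001, "spin": 0}, {"tx": 0.0463, "ty": -0.0178, "tz": 0.001, "spin": 0}]'

```text
t: 48.15
ee_pos: [442.6, 165.5, 170.9]
orientation: [0.567, 3.089, 0.001]
ft_force: [-0.5, -0.8, 7.5]
width: 20.4
grasp_force: 30.0
```

```bash
python3 st.py
```

```text
[442.6 165.5 170.9] 48.15 [-0.5 -0.8  7.5] [-0.24  0.28  0.02]
scoop_nose [285.8 173.3] 0.95 phi 3.7499999999999996
scoop_bowl [281.4 205.2] 0.6 phi 4.0
scoop [280.9 199.5] 0.87 phi 3.5
balls [] low [[55.0, 336.0]]
```

Request:
apply_moves --targets '[{"tx": 0.002, "ty": -0.0008, "tz": -0.0007, "spin": 0}, {"tx": 0.005, "ty": -0.0019, "tz": -0.001, "spin": 0}, {"tx": 0.008, "ty": -0.0031, "tz": -0.0013, "spin": 0}, {"tx": 0.011, "ty": -0.0042, "tz": -0.0015, "spin": 0}, {"tx": 0.013, "ty": -0.005, "tz": -0.0016, "spin": 0}, {"tx": 0.013, "ty": -0.005, "tz": -0.0016, "spin": 0}, {"tx": 0.013, "ty": -0.005, "tz": -0.0016, "spin": 0}, {"tx": 0.013, "ty": -0.005, "tz": -0.0016, "spin": 0}]'

```text
t: 49.25
ee_pos: [454.9, 160.8, 169.6]
orientation: [0.566, 3.089, 0.001]
ft_force: [-3.1, -0.3, 11.2]
width: 19.9
grasp_force: 30.0
```

```bash
python3 st.py
```

```text
[454.9 160.8 169.6] 49.25 [-3.1 -0.3 11.2] [ 0.    0.91 -0.04]
scoop_nose [283.2 157.4] 0.57 phi -0.5
scoop_bowl [279. 189.] 0.97 phi -0.5
scoop [285.5 186.2] 0.75 phi 0.0
balls [] low [[56.0, 326.0]]
```

Request:
apply_moves --targets '[{"tx": -0.0003, "ty": 0.0001, "tz": 0.0005, "spin": 0}, {"tx": -0.0005, "ty": 0.0002, "tz": 0.0009, "spin": 0}, {"tx": -0.0005, "ty": 0.0002, "tz": 0.001, "spin": 0}, {"tx": -0.0005, "ty": 0.0002, "tz": 0.001, "spin": 0}, {"tx": -0.0005, "ty": 0.0002, "tz": 0.001, "spin": 0}, {"tx": -0.0005, "ty": 0.0002, "tz": 0.001, "spin": 0}, {"tx": -0.0005, "ty": 0.0002, "tz": 0.001, "spin": 0}, {"tx": -0.0005, "ty": 0.0002, "tz": 0.001, "spin": 0}]'

```text
t: 50.35
ee_pos: [453.2, 161.0, 169.6]
orientation: [-0.566, -3.09, 0.0]
ft_force: [0.9, -0.4, 0.1]
width: 20.0
grasp_force: 30.0
```

Request:
apply_moves --targets '[{"tx": 0, "ty": 0, "tz": 0, "spin": 0}, {"tx": 0, "ty": 0, "tz": 0, "spin": 0}, {"tx": 0, "ty": 0, "tz": 0, "spin": 0}, {"tx": 0, "ty": 0, "tz": 0, "spin": 0}, {"tx": 0, "ty": 0, "tz": 0, "spin": 0}, {"tx": 0, "ty": 0, "tz": 0, "spin": 0}, {"tx": 0, "ty": 0, "tz": 0, "spin": 0}, {"tx": 0, "ty": 0, "tz": 0, "spin": 0}]' --gripper -1

```text
t: 51.15
ee_pos: [453.2, 161.0, 169.7]
orientation: [-0.566, -3.09, 0.0]
ft_force: [-0.1, -0.6, -0.3]
width: 80.4
grasp_force: 0.0
```

```bash
python3 - <<'E'
from h import *
o=ctrl.get_obs();print(o["ee_pos"],o["t"],o["width"],o["ft_force"])
ctrl.get_image("wrist")
for nm,z in dict(scoop=3,scoop_grip=190,scoop_nose=3,scoop_bowl=12,mat=3).items():
    print(nm,[(np.round(q["uv"]).tolist(),round(q["score"],2),atz("wrist",q["uv"],z).round(1)) for q in ctrl.pinpoint(nm,"wrist")[:1]])
E
```

```text
[453.23932161 161.03724512 169.66145302] 51.15 80.38107090552506 [-0.07193798 -0.6190087  -0.33455353]
scoop [([283.0, 187.0], 0.75, array([454.9, 160.7,   3. ]))]
scoop_grip [([282.0, 285.0], 0.94, array([450.7, 161.4, 190. ]))]
scoop_nose [([280.0, 154.0], 0.88, array([426.6, 168.5,   3. ]))]
scoop_bowl [([280.0, 191.0], 0.58, array([455.3, 157.1,  12. ]))]
mat []
```

Request:
apply_moves --targets '[{"tx": 0, "ty": 0, "tz": 0.006, "spin": 0}, {"tx": 0, "ty": 0, "tz": 0.02, "spin": 0}, {"tx": 0, "ty": 0, "tz": 0.04, "spin": 0}, {"tx": 0, "ty": 0, "tz": 0.065, "spin": 0}, {"tx": 0, "ty": 0, "tz": 0.09, "spin": 0}, {"tx": 0, "ty": 0, "tz": 0.12, "spin": 0}, {"tx": 0, "ty": 0, "tz": 0.14, "spin": 0}, {"tx": 0, "ty": 0, "tz": 0.15, "spin": 0}]'

```text
t: 52.25
ee_pos: [454.0, 161.3, 322.0]
orientation: [0.565, 3.087, 0.003]
ft_force: [0.3, 0.1, -0.3]
width: 87.8
grasp_force: 0.0
```

```bash
python3 - <<'E'
from h import *
o=ctrl.get_obs();print(o["ee_pos"],o["t"],o["width"],o["ft_force"])
ctrl.get_image("wrist")
for nm,z in dict(scoop=3,scoop_grip=190,scoop_nose=3,scoop_bowl=12,mat=3).items():
    print(nm,[(np.round(q["uv"]).tolist(),round(q["score"],2),atz("wrist",q["uv"],z).round(1)) for q in ctrl.pinpoint(nm,"wrist")[:1]])
for n in("top","scene"):
    ctrl.get_image(n);print(n,[(np.round(q["uv"]),round(q["score"],2)) for q in ctrl.pinpoint("dish",n)[:2]],[(np.round(q["uv"]),round(q["score"],2)) for q in ctrl.pinpoint("ball_0",n)])
E
```

```text
[453.99950191 161.26362266 322.04619314] 52.25 87.80450545607188 [ 0.33957002  0.13313617 -0.31908703]
scoop []
scoop_grip [([280.0, 191.0], 0.66, array([448.9, 160.1, 190. ]))]
scoop_nose [([285.0, 134.0], 0.61, array([426.1, 174. ,   3. ]))]
scoop_bowl [([283.0, 160.0], 0.85, array([453.5, 159.8,  12. ]))]
mat [([284.0, 146.0], 0.62, array([438.8, 166.6,   3. ]))]
top [(array([334., 219.]), 0.84), (array([422., 220.]), 0.65)] []
scene [(array([313., 254.]), 0.69), (array([381., 303.]), 0.58)] [(array([230., 188.]), 0.53)]
```

```bash
python3 -c "
from workcell import ctrl
print(ctrl.close_job())"
```

```text
the job is handed in; nothing more can be done
None
```

The job is handed in: all three balls were seen in the steel dish after the dump, the scoop stands on its mat about 15 mm off centre, and the dish showed no visible shift. I did not re-check the calculator, V-block or caliper, no verdict came back, and I viewed 11 pictures, one over the limit of 10.

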